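# Clear the cooling plate and line up the wax blocks

### The job

First use the scraper to sweep all the wax chips off the cooling plate into the waste tray, which stands at its left or right end (scrape them, do not pick them up), and put the scraper back upright on its rubber mat. Then line up all the wax blocks squarely on the cleaned plate, one inside each printed bay: the tall control block in the end bay next to the waste tray, the others in any order in the bays that follow it, with no bay skipped. Leave the bottle, slide box and beaker where they are.

Things in the scene. Friction and masses are not known exactly. Their poses are not given: they have to be found in the camera images.
- plate: Fixed dark grey anodised cooling plate, 150 (x) x 300 (y) x 30 mm high; origin at the centre of its underside, long side along y; the flat top is 30 mm above the bench. A lip 4 mm thick and 6 mm high runs along the two long sides (142 mm clear between them); both short ends are open. Five printed light bay outlines, 46 (x) x 34 (y) mm, lie in a row along its middle line.
- bay1 (a point): Centre of printed bay 1 of 5 at the height of the plate's top; bays lie 44 mm apart along the plate's y, bay1 at the -y end, bay5 at the +y end.
- bay2 (a point): Centre of printed bay 2 of 5 at the height of the plate's top; bays lie 44 mm apart along the plate's y, bay1 at the -y end, bay5 at the +y end.
- bay3 (a point): Centre of printed bay 3 of 5 at the height of the plate's top; bays lie 44 mm apart along the plate's y, bay1 at the -y end, bay5 at the +y end.
- bay4 (a point): Centre of printed bay 4 of 5 at the height of the plate's top; bays lie 44 mm apart along the plate's y, bay1 at the -y end, bay5 at the +y end.
- bay5 (a point): Centre of printed bay 5 of 5 at the height of the plate's top; bays lie 44 mm apart along the plate's y, bay1 at the -y end, bay5 at the +y end.
- tray: Fixed shallow open steel waste tray, 170 (x) x 160 (y) x 9 mm high, walls and floor 3 mm; origin at the centre of its underside. It stands against one short end of the plate, with a 3 mm gap: left (plate +y) or right (plate -y) differs from start to start. Its rim is 21 mm below the plate's top.
- board: Fixed flat grey loading board, 170 x 160 x 6 mm, origin at the centre of its underside; at the plate's other short end. The wax blocks start on it.
- mat: Fixed thin grey rubber mat, 100 (x) x 140 (y) x 3 mm, beyond the plate's far long side: the scraper's place. Origin at the centre of its underside.
- scraper: Loose scraper block, 0.22 kg, standing upright: steel foot 95 (x) x 30 (y) x 14 mm with a white handle 70 (x) x 24 (y) x 34 mm above it, 48 mm high in all. Origin at the centre of its underside; grip the handle across its y (24 mm).
- control: The control block, always there: the one tall wax block, 40 (x) x 28 (y) x 30 mm high, 45 g, on a white cassette; origin at the centre of its underside, z up.
- block1: Ordinary wax block (two to four of them are there), 40 (x) x 28 (y) x 16 mm high, 30 g, on a white cassette; origin at the centre of its underside, z up. The ordinary blocks are alike.
- block2: Ordinary wax block (two to four of them are there), 40 (x) x 28 (y) x 16 mm high, 30 g, on a white cassette; origin at the centre of its underside, z up. The ordinary blocks are alike.
- block3: Ordinary wax block (two to four of them are there), 40 (x) x 28 (y) x 16 mm high, 30 g, on a white cassette; origin at the centre of its underside, z up. The ordinary blocks are alike.
- block4: Ordinary wax block (two to four of them are there), 40 (x) x 28 (y) x 16 mm high, 30 g, on a white cassette; origin at the centre of its underside, z up. The ordinary blocks are alike.
- chip1: Loose hard wax chip (three to five are there), 18 (x) x 14 (y) x 9 mm, 12 g, lying on the plate at the start; origin at the centre of its underside.
- chip2: Loose hard wax chip (three to five are there), 18 (x) x 14 (y) x 9 mm, 12 g, lying on the plate at the start; origin at the centre of its underside.
- chip3: Loose hard wax chip (three to five are there), 18 (x) x 14 (y) x 9 mm, 12 g, lying on the plate at the start; origin at the centre of its underside.
- chip4: Loose hard wax chip (three to five are there), 18 (x) x 14 (y) x 9 mm, 12 g, lying on the plate at the start; origin at the centre of its underside.
- chip5: Loose hard wax chip (three to five are there), 18 (x) x 14 (y) x 9 mm, 12 g, lying on the plate at the start; origin at the centre of its underside.
- oil_bottle: Bystander: small amber bottle, 36 mm across, 75 mm high; origin under its centre.
- slide_box: Bystander: white slide box, 85 x 100 x 34 mm; origin under its centre.
- beaker: Bystander: glass beaker, 60 mm across, 70 mm high; origin under its centre.

How it is judged:
By the outcome, as a careful person would: the job done as asked, in the order asked, and still so for the second after the job is handed in, with the robot touching nothing.
Of block1, block2, block3, block4 only 2 to 4 are there at a start; the rules pass over those that are not, and their reading is None.
Of chip1, chip2, chip3, chip4, chip5 only 3 to 5 are there at a start; the rules pass over those that are not, and their reading is None.
At some moment in a run one of control, block1, block2, block3, block4 may be knocked a few centimetres aside while the robot is not near it.
It also fails if it takes over 210 s, if anything falls off the work surface, if the arm or the gripper's body presses on something with over 40 N, if the wrist force passes 120 N, or if a joint passes its speed limit or range.

### The arm

A 7-joint arm with a two-finger parallel gripper is mounted at the origin on the work surface. World frame = base frame: x ahead of the robot, y to its left, z up, the work surface at z = 0. Lengths are in m, angles in rad, forces in N, time in s.
With the tool pointing down it reaches from about 0.4 to 0.85 m from the base axis. Payload 4.5 kg.
Tool frame: the origin (TCP) lies midway between the tips of the shut fingers; the grasp point (between the pads) lies 19 mm behind it; z points along the fingers, y is the direction in which the jaws open and shut (so a half turn about z gives the same grasp; the last joint's range is limited). The gripper opens to 88 mm and grips with 3 to 60 N. Pads are 18 mm wide; open, the fingers measure 123 mm over their backs; the gripper's body (75 mm by 187 mm) begins 45 mm behind the grasp point.
Start: joints at [1.334, 0.689, -0.195, 1.565, 0.157, 0.902, -0.215], TCP at [0.167, -0.602, 0.239] pointing down, gripper open.
Joint ranges: [-3.01, 3.01], [-0.46, 2.08], [-1.47, 1.51], [0.13, 2.56], [-1, 4.14], [0.04, 2.09], [-2.66, 2.66]. Speed limits (rad/s): [2.57, 2.57, 3.14, 3.14, 3.14, 3.14, 3.14].

### API

Orientations are given as a unit quaternion [x, y, z, w].
In Python, from plant import r gives the robot as it stands.
- The arm moves only by the tool play_rows, never from a script. Its argument "targets" is a list of rows, each an object of numbers: "jaw": the closure, from 0 (fully open) to 1 (shut); "dx", "dy", "dz": the shift along the tool's x, y, z in m; "yaw": the turn about the tool's z in rad. A call has exactly 5 rows; each row shifts and turns the pose as measured when the row begins, along the tool's axes as they then stand; what a row does not reach is not made up. A row lasts 1/10 s, in which the tool goes at most 50 mm and 8.59 degrees, less where a joint would pass 70% of its speed; a pose out of reach is approached as far as the arm can. A call with a gripper value outside its range is refused whole. The fingers move at their own pace and stop on an object; "squeeze" is the grip in N (left out, the last holds). Time passes only in rows, so rows that do not move let the fingers close, or fill a call up. It gives the time, the measured TCP pose, the force and the opening at its end, in the units of the state.
- r.get_state(): the state, without advancing time (a new reading comes with each control period).
- r.snapshot(name): name is "scene" or "top" or "wrist"; returns a dict with "frame" (420x560x3 uint8, red, green, blue), "z_map" (420x560 float32, m along the optical axis (not along the pixel's ray), 0 where there is no reading), "mtx" (3x3 intrinsics, pixels), "position" and "orientation" of the camera in the world; the wrist camera has in their place "T_tool_cam" (4x4, takes a point from camera to tool coordinates, whose origin is the TCP and whose axes are the flange's). Camera axes: x right, y up, looking along -z (the intrinsics and any distortion apply to the point x, -y, -z); pixel columns grow to the right and rows downward; lengths in m; the calibration is good to about 2 mm. A picture is of the moment at which its call begins: read the wrist's pose just before it.
- r.finish_job(): hands the job in, once; it reports no verdict.
The state is a dict: "clock": time; "q": joint angles; "qd": joint speeds; "joint_torque": joint torques, N m; "tool_pos": TCP position; "eef_rot": TCP orientation; "contact_force": force on the tool from outside, world axes, zero at the start; "moment": the same for the moment, N m; "opening": opening from 0.0 (shut) to 1.0 (fully open).
Only numpy, scipy, OpenCV 4.12 (cv2) and the standard library are available. Lean on these libraries where they do the work, as an engineer would, in place of code of your own. Each camera call takes 0.05 s, during which the arm holds its last target.

## Working session

There is one attempt and no reset: what is moved stays moved. The work goes in short steps, Python scripts to look and compute and a tool call to move; the robot and the scene stay as the last step left them, time stands still between calls to the robot, and variables do not carry over. Pictures are saved under pics/ and viewed, and the job is handed in when it is done.

Besides the shell and the picture viewer there is one more tool, called after ">>>" as a command line: name --argument value ..., lists and objects as JSON in quotes. play_rows: Moves the arm, as the interface text tells. Its arguments: {"type":"object","properties":{"targets":{"type":"array"},"squeeze":{"type":"number"}},"required":["targets"]}

```bash
ls; mkdir -p pics
python3 - <<'E'
from plant import r
import cv2,numpy as np
print(r.get_state())
for n in ["scene","top","wrist"]:
    s=r.snapshot(n); cv2.imwrite(f"pics/{n}0.png",s["frame"][:,:,::-1]); 
    print(n,s["mtx"],s.get("position"),s.get("orientation"),s.get("T_tool_cam"),[k for k in s])
E
```

```text
pics
{'clock': 0.0, 'q': array([ 1.33382394,  0.68996417, -0.1945171 ,  1.56634228,  0.1573095 ,
        0.90248655, -0.2151051 ]), 'qd': array([ 0.00166945,  0.00089802, -0.00026668,  0.00122063, -0.00062203,
       -0.00054286,  0.0001067 ]), 'joint_torque': array([ 1.24541089e-03, -5.27555037e+01, -1.26687460e+00, -1.53429437e+01,
       -5.26676711e-02,  6.44268395e-03,  1.94760833e-04]), 'tool_pos': array([ 0.16695657, -0.60163684,  0.23792294]), 'eef_rot': array([ 9.90842976e-01,  1.35016219e-01, -1.89568292e-04, -8.83687302e-04]), 'contact_force': array([-0.14283657, -0.48762105, -0.4960499 ]), 'moment': array([0.00396821, 0.01429237, 0.03176946]), 'opening': 1.0008497922078052}
scene [[406.1986246    0.         276.89846212]
 [  0.         406.1986246  209.57616079]
 [  0.           0.           1.        ]] [1.11176089 0.40099028 0.67166034] [0.16978924 0.38118728 0.83660208 0.35491525] None ['frame', 'z_map', 'mtx', 'position', 'orientation']
top [[441.99269049   0.         279.86610712]
 [  0.         441.99269049 206.84286135]
 [  0.           0.           1.        ]] [ 0.52065636 -0.09865914  1.16322869] [ 0.01823622 -0.01691557 -0.70342958  0.71032959] None ['frame', 'z_map', 'mtx', 'position', 'orientation']
wrist [[367.03632825   0.         281.52884464]
 [  0.         367.03632825 211.52802526]
 [  0.           0.           1.        ]] None None [[-5.51760374e-04  9.58567132e-01  2.84866195e-01  7.34421676e-02]
 [ 9.99999746e-01  4.00428783e-04  5.89478031e-04  2.83378203e-04]
 [ 4.50985642e-04  2.84866447e-01 -9.58567110e-01 -1.43834933e-01]
 [ 0.00000000e+00  0.00000000e+00  0.00000000e+00  1.00000000e+00]] ['frame', 'z_map', 'mtx', 'T_tool_cam']
```

View pics/top0.png

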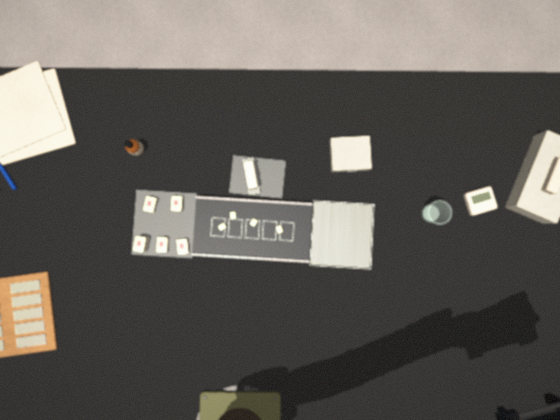

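View pics/scene0.png

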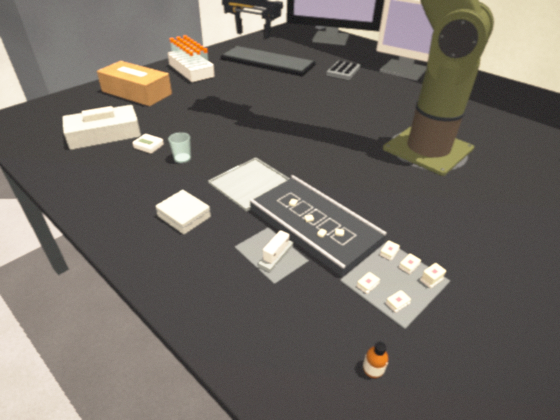

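```bash
cat > h.py <<'E'
from plant import r
import cv2,numpy as np
from scipy.spatial.transform import Rotation as R
def cam(n):
    st=r.get_state(); s=r.snapshot(n)
    if n=="wrist":
        T=np.eye(4);T[:3,:3]=R.from_quat(st["eef_rot"]).as_matrix();T[:3,3]=st["tool_pos"];T=T@s["T_tool_cam"]
    else:
        T=np.eye(4);T[:3,:3]=R.from_quat(s["orientation"]).as_matrix();T[:3,3]=s["position"]
    s["T"]=T; return s
def ray(s,uv,z):
    uv=np.atleast_2d(np.asarray(uv,float));K=s["mtx"]
    d=np.c_[(uv[:,0]-K[0,2])/K[0,0],-(uv[:,1]-K[1,2])/K[1,1],-np.ones(len(uv))]@s["T"][:3,:3].T
    o=s["T"][:3,3]; return o+d*((z-o[2])/d[:,2])[:,None]
def proj(s,p):
    p=np.atleast_2d(p);c=(p-s["T"][:3,3])@s["T"][:3,:3];K=s["mtx"]
    return np.c_[K[0,0]*c[:,0]/-c[:,2]+K[0,2],K[1,1]*c[:,1]/c[:,2]+K[1,2]]
def depthpts(s):
    K=s["mtx"];z=s["z_map"];v,u=np.mgrid[:420,:560]
    c=np.stack([(u-K[0,2])/K[0,0]*z,-(v-K[1,2])/K[1,1]*z,-z],-1)
    return c@s["T"][:3,:3].T+s["T"][:3,3]
def save(im,n,f=1):
    cv2.imwrite(f"pics/{n}.png",cv2.resize(im[:,:,::-1],None,fx=f,fy=f,interpolation=cv2.INTER_CUBIC))
def yawdeg(st):
    x=R.from_quat(st["eef_rot"]).as_matrix(); return np.degrees(np.arctan2(x[1,0],x[0,0])),np.degrees(np.arctan2(x[1,1],x[0,1])),x
E
python3 - <<'E'
from h import *
s=cam("top"); save(s["frame"][120:290,120:390],"t1",2.9)
P=depthpts(s)
for n,(u,v) in dict(board=(165,222),plate=(300,215),plate2=(205,215),tray=(340,235),mat=(235,180),scr=(251,176),table=(250,300),b1=(149,203),b2=(176,203),b3=(139,243),b4=(162,244),b5=(182,246)).items(): print(n,P[v,u].round(4))
print(yawdeg(r.get_state()))
w=cam("scene"); save(w["frame"][130:330,150:460],"s1",2.5)
E
```

```text
board [0.5356 0.204  0.0064]
plate [ 0.5566 -0.1482  0.0287]
plate2 [0.5543 0.0962 0.0266]
tray [ 0.5061 -0.2544  0.0034]
mat [0.6483 0.023  0.0011]
scr [ 0.6534 -0.0225  0.0509]
table [ 0.3348 -0.0208  0.0015]
b1 [0.5841 0.2423 0.0225]
b2 [0.5847 0.1722 0.0237]
b3 [0.4811 0.2617 0.0345]
b4 [0.4787 0.2061 0.023 ]
b5 [0.474  0.1551 0.0204]
(np.float64(15.517298049815595), np.float64(-74.4827054911073), array([[ 9.63549726e-01,  2.67529092e-01, -3.31631279e-04],
       [ 2.67529291e-01, -9.63549241e-01,  9.68338316e-04],
       [-6.04843965e-05, -1.02176320e-03, -9.99999476e-01]]))
```

View pics/t1.png

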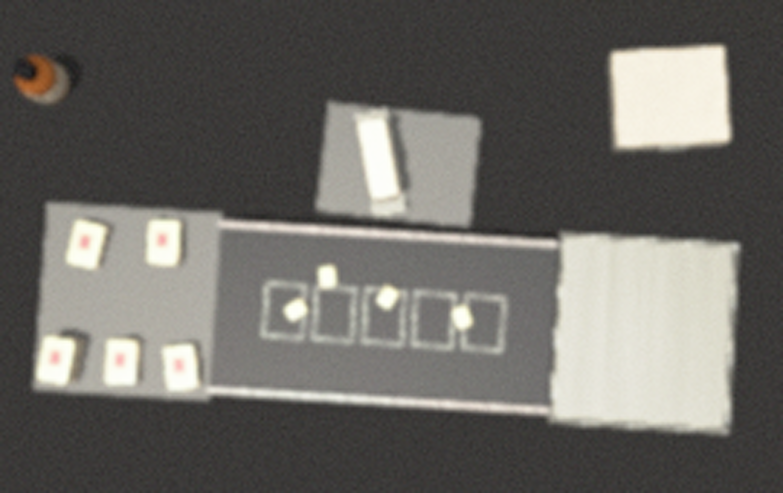

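View pics/s1.png

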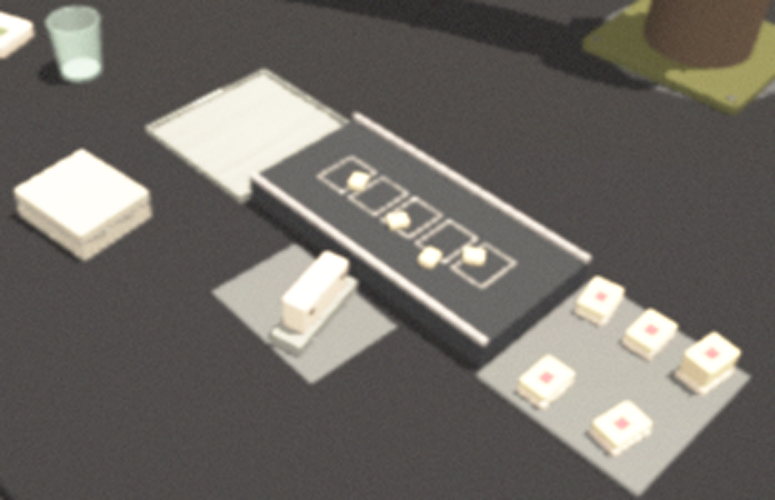

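Run:
```python
from h import *
s=cam("top"); w=cam("scene")
f=lambda p:[120+p[0]/2.9-.3,120+p[1]/2.9-.3]
# plate outer edges: lips (z .036)
L=ray(s,[f((220,222)),f((558,242)),f((210,392)),f((550,412))],.036)
print("lips",L.round(4)); 
d=L[1]-L[0];d2=L[3]-L[2];print(np.degrees(np.arctan2(d[0],-d[1])),np.degrees(np.arctan2(d2[0],-d2[1])))
img=s["frame"].astype(int)
hsv=cv2.cvtColor(s["frame"],cv2.COLOR_RGB2HSV)
def blobs(m,z,lo=8,name=""):
    n,lab,st,c=cv2.connectedComponentsWithStats(m.astype(np.uint8))
    for i in range(1,n):
        if st[i,4]<lo: continue
        cs,_=cv2.findContours((lab==i).astype(np.uint8),0,2); rc=cv2.minAreaRect(cs[0])
        p=ray(s,rc[0],z)[0]
        print(name,c[i].round(1),st[i,4],p.round(4),np.round(rc[1],1),round(rc[2],1))
reg=np.zeros((420,560),bool);reg[202:262,196:310]=1
chipm=(img.min(2)<205)&(img[:,:,0]>190)&(img[:,:,0]-img[:,:,2]>18)&reg
blobs(chipm,.039,8,"chip")
reg[:]=0;reg[185:262,130:194]=1
blobs((img.min(2)>170)&reg,.022,30,"blk")
reg[:]=0;reg[150:205,225:290]=1
blobs((img.min(2)>200)&reg,.05,30,"scr")
m=np.zeros((420,560),bool);m[210:250,205:300]=1
blobs((img.max(2)>105)&m&~chipm,.03,200,"bays")
```

```text
lips [[ 0.6018  0.1196  0.036 ]
 [ 0.587  -0.1786  0.036 ]
 [ 0.4524  0.1255  0.036 ]
 [ 0.4379 -0.1725  0.036 ]]
-2.8368546789503712 -2.7824968940218846
chip [234.6 214.5] 8 [0.5564 0.0186 0.039 ] [7.3 1.4] 74.1
chip [221.8 226.3] 19 [0.5251 0.0516 0.039 ] [7. 7.] 90.0
chip [279.3 231.4] 10 [ 0.5144 -0.0952  0.039 ] [3.6 6.2] 80.5
chip [284.3 259.6] 12 [ 0.4432 -0.1093  0.039 ] [1. 7.] 90.0
chip [298.8 260.6] 14 [ 0.4411 -0.146   0.039 ] [10.  1.] -0.0
blk [148.7 204.2] 183 [0.582  0.2431 0.022 ] [11.7 16.7] 10.3
blk [175.5 203.4] 190 [0.5835 0.1738 0.022 ] [17. 11.] 90.0
blk [138.5 243.9] 187 [0.4781 0.2669 0.022 ] [11.5 16.9] 9.5
blk [160.8 244.9] 202 [0.4774 0.2089 0.022 ] [17. 12.] 90.0
blk [181.4 246.8] 208 [0.4715 0.1568 0.022 ] [17.6 12.5] 82.9
scr [249.6 173.8] 269 [ 0.6593 -0.0187  0.05  ] [29.   9.4] 78.7
scr [253.5 191.2] 33 [ 0.615  -0.0294  0.05  ] [3.5 9.2] 82.9
bays [252.  229.6] 3733 [ 0.5182 -0.0255  0.03  ] [94. 39.] -0.0
```

```bash
cat >> h.py <<'E'
def go(p,yaw=None):
    """print tool-frame shift to reach world point p and yaw (deg) of tool x"""
    st=r.get_state(); a,b,M=yawdeg(st); d=M.T@(np.array(p)-st["tool_pos"])
    print("t",round(st["clock"],2),"pos",st["tool_pos"].round(4),"yaw",round(a,2),"op",round(st["opening"],3),"F",st["contact_force"].round(1))
    print("shift dx,dy,dz",d.round(4),"yaw rad",None if yaw is None else round(np.radians(a-yaw),4),"len",np.linalg.norm(d).round(3))
E
echo ok
```

```text
ok
```

>>> play_rows --targets '[{"jaw": 0, "dx": 0.04, "dy": -0.027, "dz": 0, "yaw": 0}, {"jaw": 0, "dx": 0.04, "dy": -0.027, "dz": 0, "yaw": 0}, {"jaw": 0, "dx": 0.04, "dy": -0.027, "dz": 0, "yaw": 0}, {"jaw": 0, "dx": 0.04, "dy": -0.027, "dz": 0, "yaw": 0}, {"jaw": 0, "dx": 0.04, "dy": -0.027, "dz": 0, "yaw": 0}]'

```text
clock: 0.85
tool_pos: [0.3221, -0.4215, 0.237]
eef_rot: [0.992, 0.126, -0.002, 0.003]
contact_force: [0.6, -0.7, 0.4]
opening: 0.997
```

>>> play_rows --targets '[{"jaw": 0, "dx": 0.04, "dy": -0.027, "dz": 0, "yaw": 0}, {"jaw": 0, "dx": 0.04, "dy": -0.027, "dz": 0, "yaw": 0}, {"jaw": 0, "dx": 0.04, "dy": -0.027, "dz": 0, "yaw": 0}, {"jaw": 0, "dx": 0.04, "dy": -0.027, "dz": 0, "yaw": 0}, {"jaw": 0, "dx": 0.04, "dy": -0.027, "dz": 0, "yaw": 0}]'

```text
clock: 1.35
tool_pos: [0.4875, -0.2337, 0.2364]
eef_rot: [0.992, 0.125, -0.001, 0.004]
contact_force: [0.8, -0.4, 0.3]
opening: 1.002
```

```bash
python3 -c "
from h import *
go([.655,-.02,.24],8.5)"
```

```text
t 1.35 pos [ 0.4875 -0.2337  0.2364] yaw 14.4 op 1.002 F [ 0.8 -0.4  0.3]
shift dx,dy,dz [ 0.2154 -0.1653 -0.0054] yaw rad 0.103 len 0.272
```

>>> play_rows --targets '[{"jaw": 0, "dx": 0.039, "dy": -0.03, "dz": 0, "yaw": 0}, {"jaw": 0, "dx": 0.039, "dy": -0.03, "dz": 0, "yaw": 0}, {"jaw": 0, "dx": 0.039, "dy": -0.03, "dz": 0, "yaw": 0}, {"jaw": 0, "dx": 0.039, "dy": -0.03, "dz": 0, "yaw": 0}, {"jaw": 0, "dx": 0.039, "dy": -0.03, "dz": 0, "yaw": 0}]'

```text
clock: 1.85
tool_pos: [0.6409, -0.0363, 0.2355]
eef_rot: [0.992, 0.126, 0.0, 0.005]
contact_force: [0.4, -0.5, 0.1]
opening: 0.998
```

>>> play_rows --targets '[{"jaw": 0, "dx": 0.02, "dy": -0.015, "dz": 0, "yaw": 0.05}, {"jaw": 0, "dx": 0, "dy": 0, "dz": 0, "yaw": 0.05}, {"jaw": 0, "dx": 0, "dy": 0, "dz": 0, "yaw": 0}, {"jaw": 0, "dx": 0, "dy": 0, "dz": 0, "yaw": 0}, {"jaw": 0, "dx": 0, "dy": 0, "dz": 0, "yaw": 0}]'

```text
clock: 2.35
tool_pos: [0.6604, -0.0042, 0.2342]
eef_rot: [0.997, 0.082, 0.002, 0.001]
contact_force: [-0.6, -0.5, 0.1]
opening: 1.003
```

```bash
python3 -c "
from h import *
go([.655,-.02,.24],8.5)
s=cam('wrist');save(s['frame'],'w1',1.4)
P=depthpts(s);np.save('P.npy',P)
img=s['frame'].astype(int)
m=((P[:,:,2]>.04)&(P[:,:,2]<.06)&(P[:,:,0]>.58)&(P[:,:,0]<.74)&(abs(P[:,:,1]+.02)<.08)).astype(np.uint8)
n,lab,st,c=cv2.connectedComponentsWithStats(m);i=1+np.argmax(st[1:,4])
cs,_=cv2.findContours((lab==i).astype(np.uint8),0,2);rc=cv2.minAreaRect(cs[0]);print(rc)
b=ray(s,cv2.boxPoints(rc),.048);print(b.round(4),b.mean(0),[np.linalg.norm(b[k]-b[k-1]).round(4) for k in range(4)])
for k in range(2): d=b[k+1]-b[k];print(np.degrees(np.arctan2(d[1],d[0])))
print(np.median(P[lab==i],axis=0))
"
```

```text
t 2.35 pos [ 0.6604 -0.0042  0.2342] yaw 9.4 op 1.003 F [-0.6 -0.5  0.1]
shift dx,dy,dz [-0.0079  0.0147 -0.0057] yaw rad 0.0157 len 0.018
((298.54840087890625, 189.06512451171875), (74.25093841552734, 26.184019088745117), 88.91908264160156)
[[ 0.6919 -0.0026  0.048 ]
 [ 0.6961 -0.0257  0.048 ]
 [ 0.6275 -0.04    0.048 ]
 [ 0.623  -0.0155  0.048 ]] [ 0.65961408 -0.0209622   0.048     ] [np.float64(0.0701), np.float64(0.0234), np.float64(0.0701), np.float64(0.0249)]
-79.57761717156792
-168.2543362986902
[ 0.66106618 -0.0209334   0.04857882]
```

View pics/w1.png

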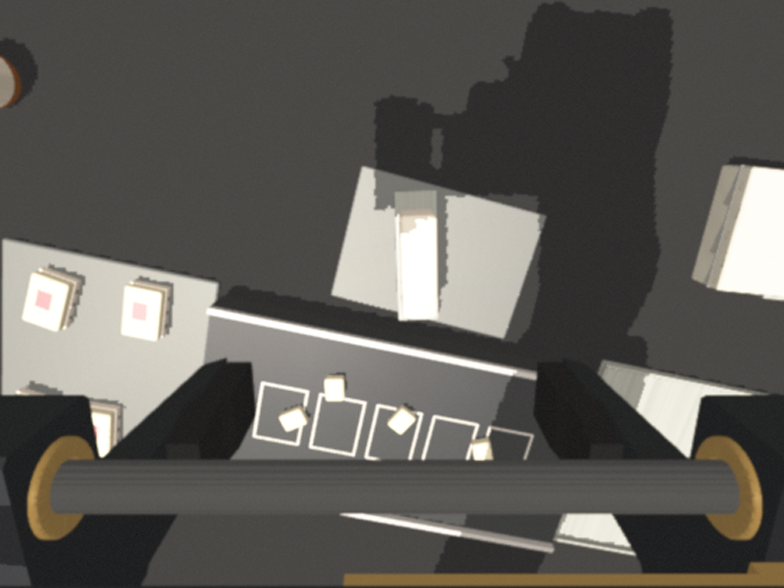

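```bash
python3 -c "
from h import *
go([.6596,-.021,.12],11.3)"
```

```text
t 2.4 pos [ 0.6604 -0.0045  0.2343] yaw 9.37 op 0.998 F [ 0.4 -0.7  0.2]
shift dx,dy,dz [-0.0038  0.0158  0.1143] yaw rad -0.0337 len 0.115
```

>>> play_rows --targets '[{"jaw": 0, "dx": -0.004, "dy": 0.016, "dz": 0.03, "yaw": -0.034}, {"jaw": 0, "dx": 0, "dy": 0, "dz": 0.04, "yaw": 0}, {"jaw": 0, "dx": 0, "dy": 0, "dz": 0.04, "yaw": 0}, {"jaw": 0, "dx": 0, "dy": 0, "dz": 0, "yaw": 0}, {"jaw": 0, "dx": 0, "dy": 0, "dz": 0, "yaw": 0}]'

```text
clock: 2.9
tool_pos: [0.6613, -0.0272, 0.1254]
eef_rot: [0.995, 0.097, 0.005, 0.003]
contact_force: [-0.2, 0.1, 1.5]
opening: 0.994
```

```bash
python3 -c "
from h import *
go([.6596,-.021,.021],11.3)"
```

```text
t 2.9 pos [ 0.6613 -0.0272  0.1254] yaw 11.13 op 0.994 F [-0.2  0.1  1.5]
shift dx,dy,dz [-0.0015 -0.0071  0.1044] yaw rad -0.0029 len 0.105
```

>>> play_rows --targets '[{"jaw": 0, "dx": -0.001, "dy": -0.007, "dz": 0.03, "yaw": 0}, {"jaw": 0, "dx": 0, "dy": 0, "dz": 0.03, "yaw": 0}, {"jaw": 0, "dx": 0, "dy": 0, "dz": 0.02, "yaw": 0}, {"jaw": 0, "dx": 0, "dy": 0, "dz": 0, "yaw": 0}, {"jaw": 0, "dx": 0, "dy": 0, "dz": 0, "yaw": 0}]'

```text
clock: 3.4
tool_pos: [0.6688, -0.0223, 0.0561]
eef_rot: [0.995, 0.096, 0.015, 0.004]
contact_force: [1.5, -0.7, 0.4]
opening: 1.0
```

```bash
python3 -c "
from h import *
go([.6596,-.021,.021],11.3)
print(yawdeg(r.get_state())[2])
s=cam('wrist');save(s['frame'],'w2',1)"
```

```text
t 3.4 pos [ 0.6688 -0.0223  0.0561] yaw 11.01 op 1.0 F [ 1.5 -0.7  0.4]
shift dx,dy,dz [-0.0098 -0.0034  0.0348] yaw rad -0.005 len 0.036
[[ 0.98117587  0.1906939   0.03049177]
 [ 0.19091548 -0.98159616 -0.00450135]
 [ 0.02907222  0.01023797 -0.99952488]]
```

View pics/w2.png

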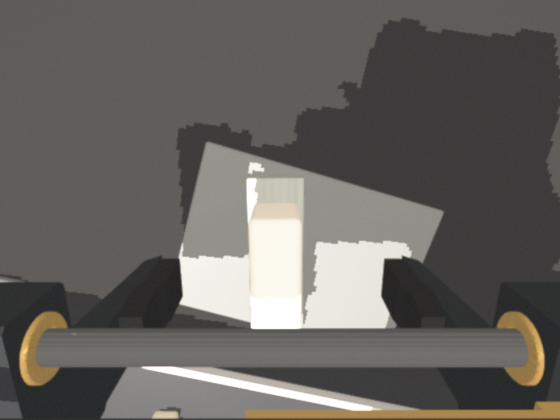

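>>> play_rows --targets '[{"jaw": 0, "dx": -0.005, "dy": -0.002, "dz": 0.005, "yaw": 0}, {"jaw": 0, "dx": -0.004, "dy": -0.001, "dz": 0.005, "yaw": 0}, {"jaw": 0, "dx": 0, "dy": 0, "dz": 0.005, "yaw": 0}, {"jaw": 0, "dx": 0, "dy": 0, "dz": 0.005, "yaw": 0}, {"jaw": 0, "dx": 0, "dy": 0, "dz": 0.002, "yaw": 0}]'

```text
clock: 3.95
tool_pos: [0.6622, -0.0212, 0.0375]
eef_rot: [0.995, 0.096, 0.019, 0.004]
contact_force: [0.5, -1.5, 0.2]
opening: 0.997
```

```bash
python3 -c "
from h import *
go([.6596,-.021,.021],11.3)
print(yawdeg(r.get_state())[2][:,2])"
```

```text
t 3.95 pos [ 0.6622 -0.0212  0.0375] yaw 10.99 op 0.997 F [ 0.5 -1.5  0.2]
shift dx,dy,dz [-0.0032 -0.0009  0.0164] yaw rad -0.0054 len 0.017
[ 0.03815763 -0.0043897  -0.99926209]
```

>>> play_rows --targets '[{"jaw": 0, "dx": -0.003, "dy": -0.001, "dz": 0.006, "yaw": 0}, {"jaw": 0, "dx": 0, "dy": 0, "dz": 0.006, "yaw": 0}, {"jaw": 0, "dx": 0, "dy": 0, "dz": 0.004, "yaw": 0}, {"jaw": 0, "dx": 0, "dy": 0, "dz": 0, "yaw": 0}, {"jaw": 0, "dx": 0, "dy": 0, "dz": 0, "yaw": 0}]'

```text
clock: 4.45
tool_pos: [0.6591, -0.0208, 0.0187]
eef_rot: [0.995, 0.096, 0.018, 0.004]
contact_force: [0.1, -0.1, -1.0]
opening: 0.997
```

```bash
python3 -c "
from h import *
go([.6596,-.021,.021],11.3)
print(yawdeg(r.get_state())[2][:,2])"
```

```text
t 4.45 pos [ 0.6591 -0.0208  0.0187] yaw 11.0 op 0.997 F [ 0.1 -0.1 -1. ]
shift dx,dy,dz [ 0.0005  0.0003 -0.0023] yaw rad -0.0053 len 0.002
[ 0.03664168 -0.00444444 -0.99931858]
```

>>> play_rows --squeeze 40 --targets '[{"jaw": 0.3, "dx": 0, "dy": 0, "dz": -0.002, "yaw": 0}, {"jaw": 0.6, "dx": 0, "dy": 0, "dz": 0, "yaw": 0}, {"jaw": 1, "dx": 0, "dy": 0, "dz": 0, "yaw": 0}, {"jaw": 1, "dx": 0, "dy": 0, "dz": 0, "yaw": 0}, {"jaw": 1, "dx": 0, "dy": 0, "dz": 0, "yaw": 0}]'

```text
clock: 4.95
tool_pos: [0.6598, -0.0209, 0.0217]
eef_rot: [0.995, 0.096, 0.019, 0.004]
contact_force: [0.5, -0.8, -0.3]
opening: 0.574
```

>>> play_rows --targets '[{"jaw": 1, "dx": 0, "dy": 0, "dz": 0, "yaw": 0}, {"jaw": 1, "dx": 0, "dy": 0, "dz": 0, "yaw": 0}, {"jaw": 1, "dx": 0, "dy": 0, "dz": 0, "yaw": 0}, {"jaw": 1, "dx": 0, "dy": 0, "dz": 0, "yaw": 0}, {"jaw": 1, "dx": 0, "dy": 0, "dz": 0, "yaw": 0}]'

```text
clock: 5.45
tool_pos: [0.6599, -0.021, 0.0219]
eef_rot: [0.995, 0.096, 0.019, 0.004]
contact_force: [0.5, -1.1, -0.3]
opening: 0.271
```

>>> play_rows --targets '[{"jaw": 1, "dx": 0, "dy": 0, "dz": -0.01, "yaw": 0}, {"jaw": 1, "dx": 0, "dy": 0, "dz": -0.02, "yaw": 0}, {"jaw": 1, "dx": 0, "dy": 0, "dz": -0.02, "yaw": 0}, {"jaw": 1, "dx": 0, "dy": 0, "dz": -0.02, "yaw": 0}, {"jaw": 1, "dx": 0, "dy": 0, "dz": -0.005, "yaw": 0}]'

```text
clock: 5.95
tool_pos: [0.6545, -0.0204, 0.0988]
eef_rot: [0.995, 0.096, 0.016, 0.004]
contact_force: [-0.2, 0.5, -2.9]
opening: 0.269
```

```bash
python3 -c "
from h import *
go([.6596,-.021,.021],-2.8)
print(yawdeg(r.get_state())[2][:,2])
s=cam('wrist');save(s['frame'],'w3',1.3)
# plate edges etc from wrist at this time
"
```

```text
t 5.95 pos [ 0.6545 -0.0204  0.0988] yaw 11.0 op 0.269 F [-0.2  0.5 -2.9]
shift dx,dy,dz [0.0025 0.0007 0.0779] yaw rad 0.2409 len 0.078
[ 0.03272072 -0.00445416 -0.99945461]
```

View pics/w3.png

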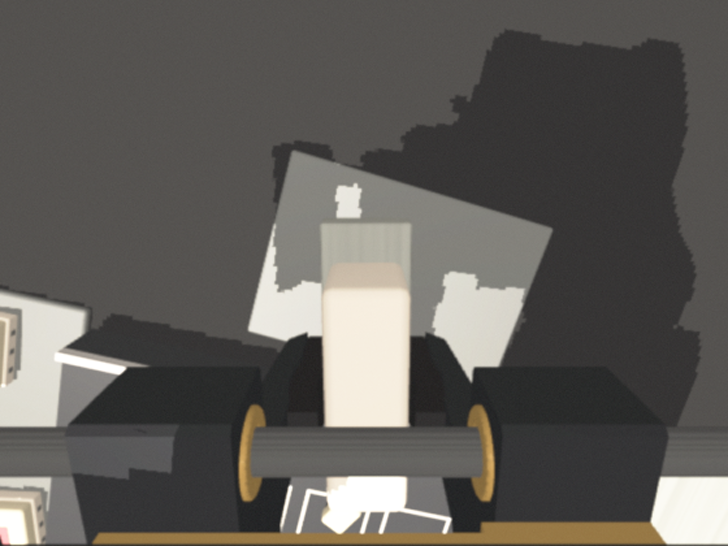

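```bash
python3 -c "
from h import *
go([.5397,.0912,.0988],-2.8)"
```

```text
t 6.0 pos [ 0.6543 -0.0205  0.0986] yaw 11.0 op 0.27 F [-0.2 -0.9 -1.2]
shift dx,dy,dz [-0.0911 -0.1314 -0.0044] yaw rad 0.2409 len 0.16
```

>>> play_rows --targets '[{"jaw": 1, "dx": -0.022, "dy": -0.032, "dz": 0, "yaw": 0}, {"jaw": 1, "dx": -0.022, "dy": -0.032, "dz": 0, "yaw": 0}, {"jaw": 1, "dx": -0.022, "dy": -0.032, "dz": 0, "yaw": 0}, {"jaw": 1, "dx": -0.018, "dy": -0.026, "dz": 0, "yaw": 0}, {"jaw": 1, "dx": 0, "dy": 0, "dz": 0, "yaw": 0}]'

```text
clock: 6.5
tool_pos: [0.5441, 0.0847, 0.0916]
eef_rot: [0.995, 0.094, 0.015, 0.004]
contact_force: [0.3, -0.4, -0.6]
opening: 0.271
```

>>> play_rows --targets '[{"jaw": 1, "dx": 0, "dy": 0, "dz": 0, "yaw": 0.06}, {"jaw": 1, "dx": 0, "dy": 0, "dz": 0, "yaw": 0.06}, {"jaw": 1, "dx": 0, "dy": 0, "dz": 0, "yaw": 0.06}, {"jaw": 1, "dx": 0, "dy": 0, "dz": 0, "yaw": 0.05}, {"jaw": 1, "dx": 0, "dy": 0, "dz": 0, "yaw": 0}]'

```text
clock: 7.0
tool_pos: [0.5432, 0.084, 0.0888]
eef_rot: [1.0, -0.024, 0.013, 0.004]
contact_force: [0.4, -0.0, -1.1]
opening: 0.27
```

```bash
python3 -c "
from h import *
go([.5397,.0912,.0988],-2.8)
print(yawdeg(r.get_state())[2][:,2])
s=cam('wrist');save(s['frame'],'w4',1.3)
s=cam('scene');save(s['frame'][130:330,150:460],'s4',2.5)
"
```

```text
t 7.0 pos [0.5432 0.084  0.0888] yaw -2.76 op 0.27 F [ 0.4 -0.  -1.1]
shift dx,dy,dz [-0.0036 -0.007  -0.0101] yaw rad 0.0006 len 0.013
[ 0.02626641 -0.0079093  -0.99962369]
```

View pics/w4.png

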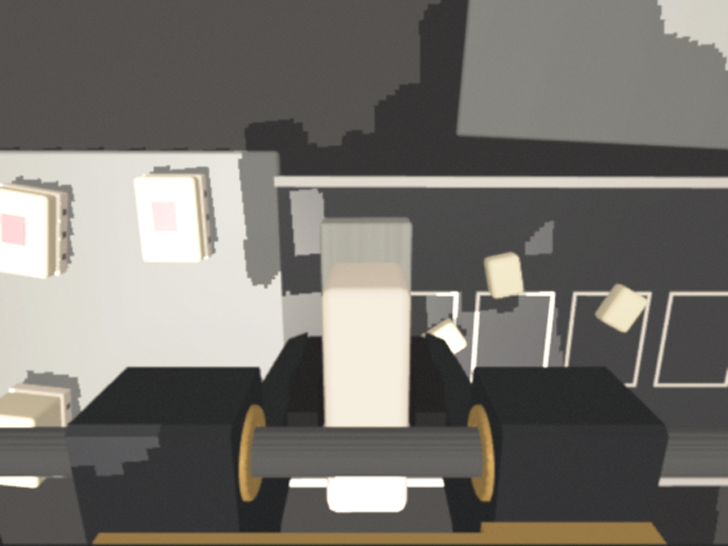

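View pics/s4.png

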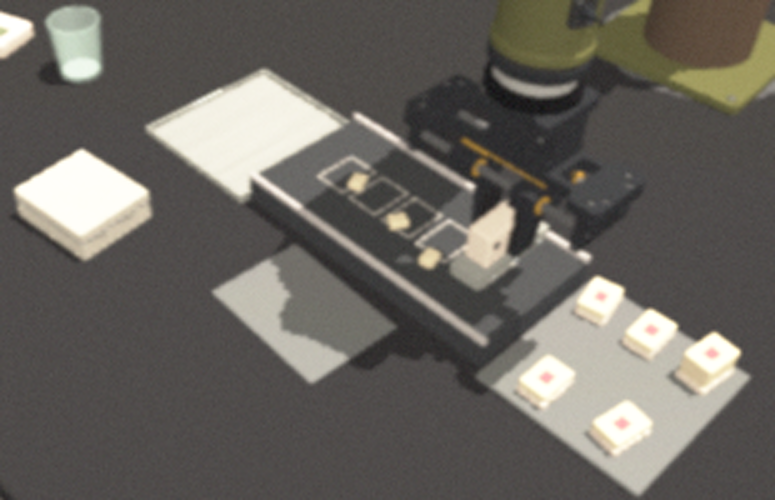

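```bash
python3 -c "
from h import *
s=cam('wrist')
f=np.array([[500,178],[700,178],[280,178],[280,350]])/1.3
print(ray(s,f[:2],.036).round(4),ray(s,f[2:],.036).round(4))
f=np.array([[553,293],[549,385],[477,293],[472,383],[655,385],[459,293],[420,484]])/1.3
w=ray(s,f,.03);w[-1]=ray(s,f[-1],.036)[0];print(w.round(4))
c=np.radians(-2.8);ex=np.array([np.cos(c),np.sin(c)]);ey=np.array([-np.sin(c),np.cos(c)])
for q in w: print(((q[:2]-[.519,-.026])@np.c_[ex,ey]).round(4))
go([.5397,.0922,.0515],-2.8)"
```

```text
[[ 0.5978  0.026   0.036 ]
 [ 0.5939 -0.0561  0.036 ]] [[0.6021 0.1159 0.036 ]
 [0.5264 0.123  0.036 ]]
[[ 0.5453 -0.0008  0.03  ]
 [ 0.4995 -0.0014  0.03  ]
 [ 0.547   0.0334  0.03  ]
 [ 0.5024  0.0352  0.03  ]
 [ 0.497  -0.0518  0.03  ]
 [ 0.5474  0.0415  0.03  ]
 [ 0.4524  0.0614  0.036 ]]
[0.025  0.0265]
[-0.0206  0.0236]
[0.025  0.0607]
[-0.0195  0.0603]
[-0.0207 -0.0269]
[0.0251 0.0688]
[-0.0708  0.0841]
t 7.15 pos [0.5432 0.0842 0.089 ] yaw -2.68 op 0.27 F [ 0.8 -0.2 -2.6]
shift dx,dy,dz [-0.0049 -0.0081  0.0374] yaw rad 0.002 len 0.039
```

>>> play_rows --targets '[{"jaw": 1, "dx": -0.004, "dy": -0.008, "dz": 0.008, "yaw": 0}, {"jaw": 1, "dx": 0, "dy": 0, "dz": 0.008, "yaw": 0}, {"jaw": 1, "dx": 0, "dy": 0, "dz": 0.006, "yaw": 0}, {"jaw": 1, "dx": 0, "dy": 0, "dz": 0.004, "yaw": 0}, {"jaw": 1, "dx": 0, "dy": 0, "dz": 0, "yaw": 0}]'

```text
clock: 7.65
tool_pos: [0.5397, 0.093, 0.0598]
eef_rot: [1.0, -0.022, 0.013, 0.003]
contact_force: [-0.4, -0.3, -1.2]
opening: 0.273
```

```bash
python3 -c "
from h import *
go([.5397,.0922,.0515],-2.8)
print(yawdeg(r.get_state())[2][:,2])"
```

```text
t 7.65 pos [0.5397 0.093  0.0598] yaw -2.56 op 0.273 F [-0.4 -0.3 -1.2]
shift dx,dy,dz [-0.0002  0.0008  0.0083] yaw rad 0.0042 len 0.008
[ 0.02531331 -0.00719997 -0.99965364]
```

>>> play_rows --targets '[{"jaw": 1, "dx": 0, "dy": 0, "dz": 0.003, "yaw": 0.004}, {"jaw": 1, "dx": 0, "dy": 0, "dz": 0.002, "yaw": 0}, {"jaw": 1, "dx": 0, "dy": 0, "dz": 0.001, "yaw": 0}, {"jaw": 1, "dx": 0, "dy": 0, "dz": 0.001, "yaw": 0}, {"jaw": 1, "dx": 0, "dy": 0, "dz": 0, "yaw": 0}]'

```text
clock: 8.15
tool_pos: [0.5403, 0.0925, 0.0524]
eef_rot: [1.0, -0.025, 0.013, 0.003]
contact_force: [-0.5, 0.2, -2.0]
opening: 0.267
```

```bash
python3 -c "
from h import *
go([.5397,.0922,.0515],-2.8)
print(yawdeg(r.get_state())[2][:,2])
s=cam('scene');save(s['frame'][180:300,240:420],'s5',4)"
```

```text
t 8.15 pos [0.5403 0.0925 0.0524] yaw -2.84 op 0.267 F [-0.5  0.2 -2. ]
shift dx,dy,dz [-0.0006  0.0004  0.0009] yaw rad -0.0008 len 0.001
[ 0.02610638 -0.00737393 -0.99963197]
```

View pics/s5.png

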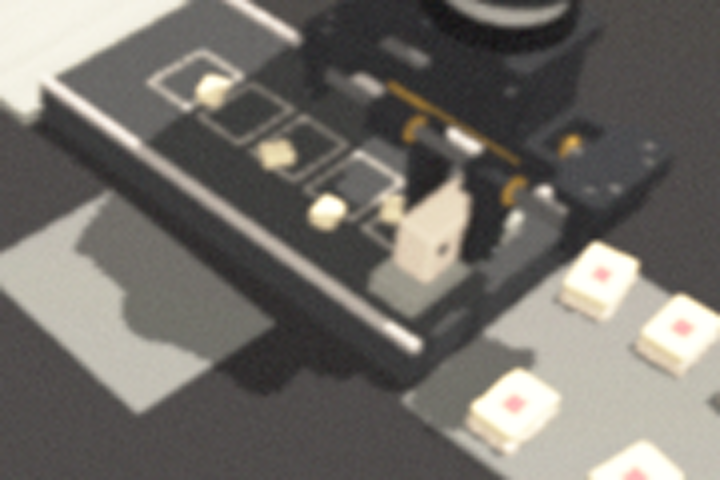

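>>> play_rows --targets '[{"jaw": 1, "dx": 0, "dy": 0.006, "dz": 0.0005, "yaw": 0}, {"jaw": 1, "dx": 0, "dy": 0.008, "dz": 0, "yaw": 0}, {"jaw": 1, "dx": 0, "dy": 0.008, "dz": 0, "yaw": 0}, {"jaw": 1, "dx": 0, "dy": 0.008, "dz": 0, "yaw": 0}, {"jaw": 1, "dx": 0, "dy": 0.008, "dz": 0, "yaw": 0}]'

```text
clock: 8.7
tool_pos: [0.5386, 0.052, 0.0526]
eef_rot: [1.0, -0.024, 0.014, 0.003]
contact_force: [-0.1, 0.5, -2.0]
opening: 0.267
```

```bash
cat >> h.py <<'E'
C=np.array([.521,-.027]);TH=np.radians(-2.82)
EX=np.array([np.cos(TH),np.sin(TH)]);EY=np.array([-np.sin(TH),np.cos(TH)])
def pl(px,py): return C+px*EX+py*EY
def topl(p): return (np.asarray(p)[...,:2]-C)@np.c_[EX,EY]
E
python3 -c "
from h import *
st=r.get_state();print(topl(st['tool_pos']))
go([*pl(.015,-.150),.0515],-2.8)
print(yawdeg(r.get_state())[2][2])"
```

```text
[0.01371206 0.07977239]
t 8.7 pos [0.5386 0.052  0.0526] yaw -2.79 op 0.267 F [-0.1  0.5 -2. ]
shift dx,dy,dz [0.0011 0.2298 0.0024] yaw rad 0.0001 len 0.23
[ 0.02743403  0.00589159 -0.99960625]
```

>>> play_rows --targets '[{"jaw": 1, "dx": 0, "dy": 0.01, "dz": 0.001, "yaw": 0}, {"jaw": 1, "dx": 0.0005, "dy": 0.01, "dz": 0, "yaw": 0}, {"jaw": 1, "dx": 0, "dy": 0.01, "dz": 0, "yaw": 0}, {"jaw": 1, "dx": 0.0005, "dy": 0.01, "dz": 0, "yaw": 0}, {"jaw": 1, "dx": 0, "dy": 0.01, "dz": 0, "yaw": 0}]'

```text
clock: 9.2
tool_pos: [0.537, -0.0033, 0.0518]
eef_rot: [1.0, -0.025, 0.014, 0.003]
contact_force: [-0.3, -0.4, -1.3]
opening: 0.27
```

```bash
python3 -c "
from h import *
st=r.get_state();print(topl(st['tool_pos']))
go([*pl(.015,-.150),.0515],-2.8)
s=cam('scene');save(s['frame'][180:300,240:420],'s6',4)"
```

```text
[0.01477879 0.02441343]
t 9.2 pos [ 0.537  -0.0033  0.0518] yaw -2.87 op 0.27 F [-0.3 -0.4 -1.3]
shift dx,dy,dz [0.0004 0.1744 0.0015] yaw rad -0.0012 len 0.174
```

View pics/s6.png

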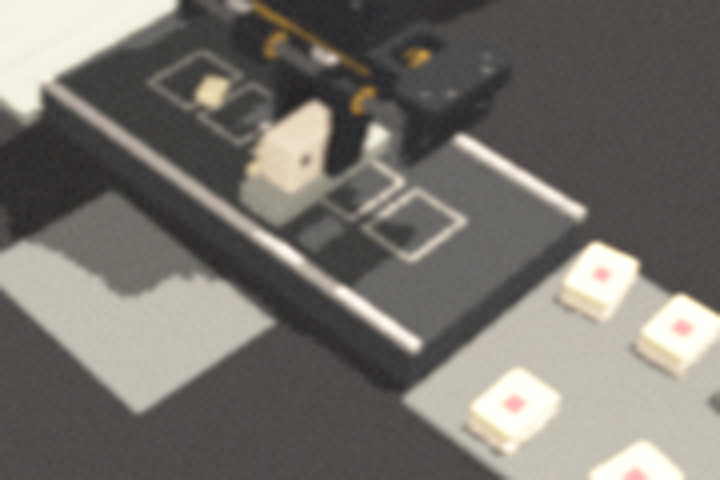

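Chips go ahead of the foot and nothing is left behind it. Continue.

>>> play_rows --targets '[{"jaw": 1, "dx": 0, "dy": 0.01, "dz": 0.0005, "yaw": 0}, {"jaw": 1, "dx": 0, "dy": 0.01, "dz": 0, "yaw": 0}, {"jaw": 1, "dx": 0, "dy": 0.01, "dz": 0.0005, "yaw": 0}, {"jaw": 1, "dx": 0, "dy": 0.01, "dz": 0, "yaw": 0}, {"jaw": 1, "dx": 0, "dy": 0.01, "dz": 0, "yaw": 0}]'

```text
clock: 9.75
tool_pos: [0.534, -0.0588, 0.0512]
eef_rot: [1.0, -0.026, 0.014, 0.004]
contact_force: [-0.5, -0.4, -1.4]
opening: 0.272
```

>>> play_rows --targets '[{"jaw": 1, "dx": 0, "dy": 0.01, "dz": 0, "yaw": 0}, {"jaw": 1, "dx": 0, "dy": 0.01, "dz": 0, "yaw": 0}, {"jaw": 1, "dx": 0, "dy": 0.01, "dz": 0, "yaw": 0}, {"jaw": 1, "dx": 0, "dy": 0.01, "dz": 0, "yaw": 0}, {"jaw": 1, "dx": 0, "dy": 0.01, "dz": 0, "yaw": 0}]'

```text
clock: 10.25
tool_pos: [0.531, -0.1135, 0.0516]
eef_rot: [1.0, -0.026, 0.014, 0.004]
contact_force: [0.4, 0.1, -1.7]
opening: 0.269
```

```bash
python3 -c "
from h import *
st=r.get_state();print(topl(st['tool_pos']))
go([*pl(.015,-.150),.0515],-2.8)
s=cam('scene');save(s['frame'][150:300,200:420],'s7',3.5)"
```

```text
[ 0.0142121  -0.08595139]
t 10.25 pos [ 0.531  -0.1135  0.0516] yaw -2.95 op 0.269 F [ 0.4  0.1 -1.7]
shift dx,dy,dz [0.0009 0.064  0.0006] yaw rad -0.0026 len 0.064
```

View pics/s7.png

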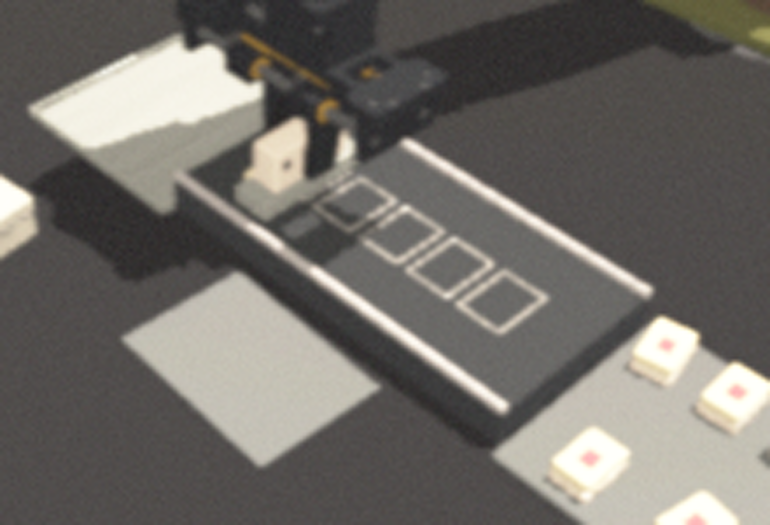

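>>> play_rows --targets '[{"jaw": 1, "dx": 0, "dy": 0.007, "dz": 0, "yaw": 0}, {"jaw": 1, "dx": 0, "dy": 0.007, "dz": 0, "yaw": -0.002}, {"jaw": 1, "dx": 0.0005, "dy": 0.007, "dz": 0, "yaw": 0}, {"jaw": 1, "dx": 0, "dy": 0.007, "dz": 0, "yaw": 0}, {"jaw": 1, "dx": 0, "dy": 0.007, "dz": 0, "yaw": 0}]'

```text
clock: 10.8
tool_pos: [0.5293, -0.1529, 0.052]
eef_rot: [1.0, -0.025, 0.013, 0.005]
contact_force: [-0.5, -0.4, -1.5]
opening: 0.268
```

>>> play_rows --targets '[{"jaw": 1, "dx": 0, "dy": 0.007, "dz": 0, "yaw": 0}, {"jaw": 1, "dx": 0, "dy": 0.006, "dz": 0, "yaw": 0}, {"jaw": 1, "dx": 0, "dy": 0.006, "dz": 0, "yaw": 0}, {"jaw": 1, "dx": 0, "dy": 0.006, "dz": 0, "yaw": 0}, {"jaw": 1, "dx": 0, "dy": 0.005, "dz": 0, "yaw": 0}]'

```text
clock: 11.3
tool_pos: [0.5276, -0.1861, 0.0523]
eef_rot: [1.0, -0.026, 0.013, 0.005]
contact_force: [-0.2, 0.3, -1.6]
opening: 0.268
```

```bash
python3 -c "
from h import *
st=r.get_state();print(topl(st['tool_pos']))
go([*pl(.015,-.150),.0515],-2.8)
s=cam('scene');save(s['frame'][150:300,200:420],'s8',3.5)
s=cam('top');save(s['frame'][190:280,230:390],'t8',4.5)"
```

```text
[ 0.0143817  -0.15863377]
t 11.3 pos [ 0.5276 -0.1861  0.0523] yaw -2.93 op 0.268 F [-0.2  0.3 -1.6]
shift dx,dy,dz [ 0.0006 -0.0086  0.0007] yaw rad -0.0022 len 0.009
```

View pics/s8.png

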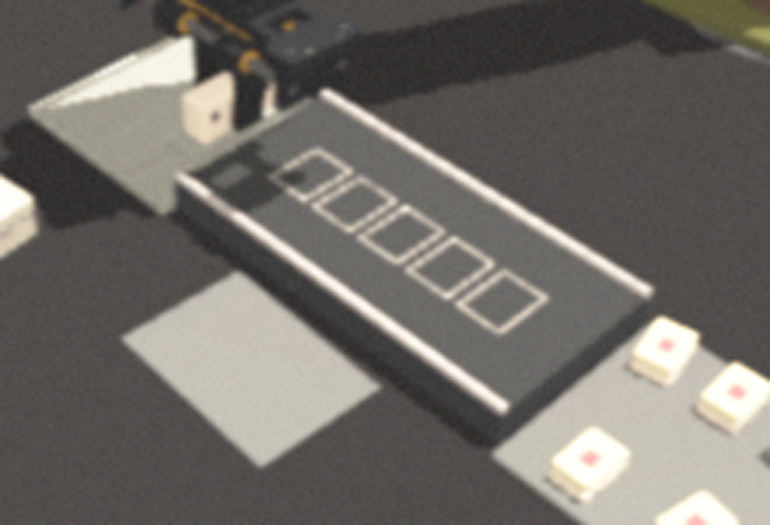

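View pics/t8.png

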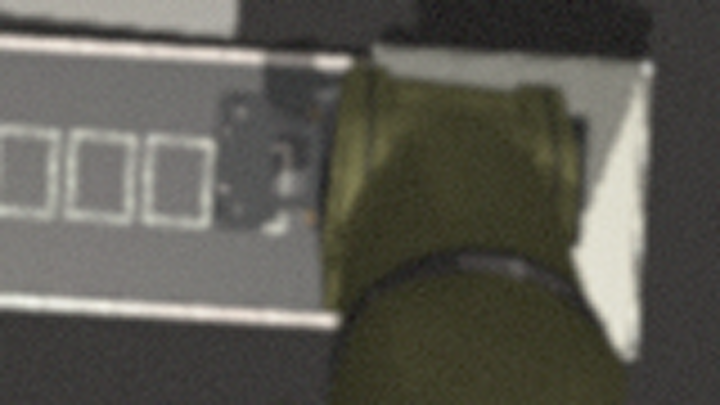

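>>> play_rows --targets '[{"jaw": 1, "dx": 0, "dy": 0, "dz": -0.015, "yaw": 0}, {"jaw": 1, "dx": 0, "dy": 0, "dz": -0.02, "yaw": 0}, {"jaw": 1, "dx": 0, "dy": 0, "dz": -0.02, "yaw": 0}, {"jaw": 1, "dx": 0, "dy": 0, "dz": -0.01, "yaw": 0}, {"jaw": 1, "dx": 0, "dy": 0, "dz": 0, "yaw": 0}]'

```text
clock: 11.9
tool_pos: [0.5257, -0.184, 0.1223]
eef_rot: [1.0, -0.025, 0.014, 0.005]
contact_force: [0.2, -0.1, -2.3]
opening: 0.271
```

```bash
python3 -c "
from h import *
s=cam('top')
f=np.array([(328,102),(481,118),(470,225),(316,210)])/2.9+119.7
w=ray(s,f,.003);print(w.round(4),w.mean(0))
for k in range(4): d=w[k]-w[k-1];print(np.degrees(np.arctan2(d[1],d[0])),np.linalg.norm(d))
m=w.mean(0)
go([m[0],m[1],.11],-5)
s=cam('scene');save(s['frame'][120:270,200:420],'s9',3.5)
print(yawdeg(r.get_state())[2][:,2])
"
```

```text
[[ 0.7147  0.0296  0.003 ]
 [ 0.7014 -0.1101  0.003 ]
 [ 0.6036 -0.101   0.003 ]
 [ 0.6159  0.039   0.003 ]] [ 0.65891031 -0.03561524  0.003     ]
-5.435526397819741 0.099300554342889
-95.46181486278883 0.14026542557350224
174.6932863774965 0.0982204291782667
84.97883775577218 0.14048990442674603
t 11.95 pos [ 0.5254 -0.1839  0.1216] yaw -2.84 op 0.267 F [-0.  -0.7 -1.7]
shift dx,dy,dz [ 0.1256 -0.1548  0.0137] yaw rad 0.0376 len 0.2
[ 0.0244344  -0.00916305 -0.99965944]
```

View pics/s9.png

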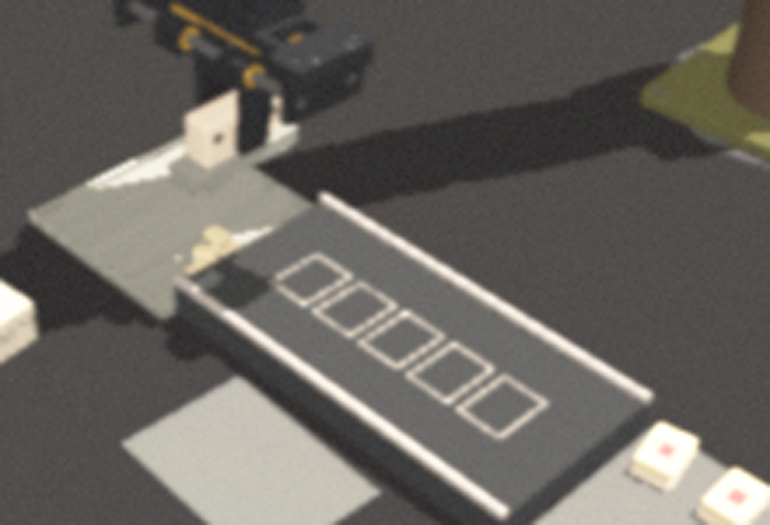

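>>> play_rows --targets '[{"jaw": 1, "dx": 0.025, "dy": -0.03, "dz": 0, "yaw": 0}, {"jaw": 1, "dx": 0.025, "dy": -0.03, "dz": 0, "yaw": 0.02}, {"jaw": 1, "dx": 0.025, "dy": -0.03, "dz": 0, "yaw": 0.02}, {"jaw": 1, "dx": 0.025, "dy": -0.03, "dz": 0, "yaw": 0}, {"jaw": 1, "dx": 0.018, "dy": -0.02, "dz": 0, "yaw": 0}]'

```text
clock: 12.5
tool_pos: [0.6491, -0.0542, 0.1159]
eef_rot: [0.999, -0.051, 0.005, 0.006]
contact_force: [0.7, -0.2, -3.4]
opening: 0.269
```

>>> play_rows --targets '[{"jaw": 1, "dx": 0, "dy": 0, "dz": 0, "yaw": 0}, {"jaw": 1, "dx": 0, "dy": 0, "dz": 0, "yaw": 0}, {"jaw": 1, "dx": 0, "dy": 0, "dz": 0, "yaw": 0}, {"jaw": 1, "dx": 0, "dy": 0, "dz": 0, "yaw": 0}, {"jaw": 1, "dx": 0, "dy": 0, "dz": 0, "yaw": 0}]'

```text
clock: 13.0
tool_pos: [0.6473, -0.0513, 0.1114]
eef_rot: [0.999, -0.049, 0.002, 0.005]
contact_force: [0.1, 0.3, -1.6]
opening: 0.265
```

```bash
python3 -c "
from h import *
go([.659,-.0356,.07],-5.3)
print(yawdeg(r.get_state())[2][:,2])
s=cam('top');save(s['frame'][180:280,190:390],'t9',4)
s=cam('wrist');save(s['frame'],'w9',1.3)
s=cam('scene');save(s['frame'][120:270,200:420],'s10',3.5)
"
```

```text
t 13.0 pos [ 0.6473 -0.0513  0.1114] yaw -5.6 op 0.265 F [ 0.1  0.3 -1.6]
shift dx,dy,dz [ 0.01   -0.0172  0.0412] yaw rad -0.0052 len 0.046
[ 0.00263884 -0.0109015  -0.99993709]
```

View pics/t9.png

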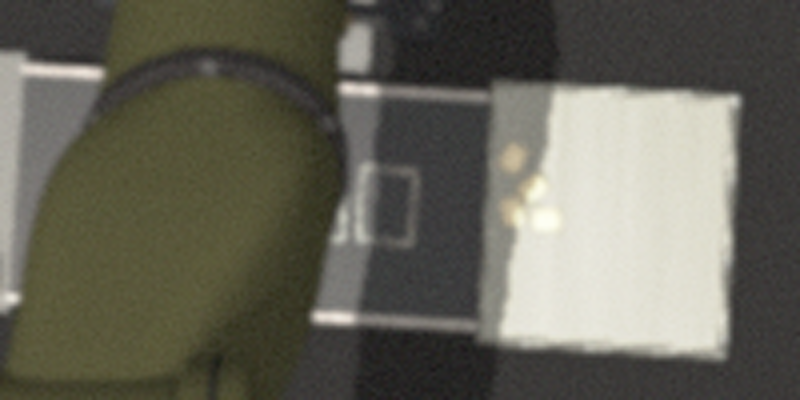

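View pics/w9.png

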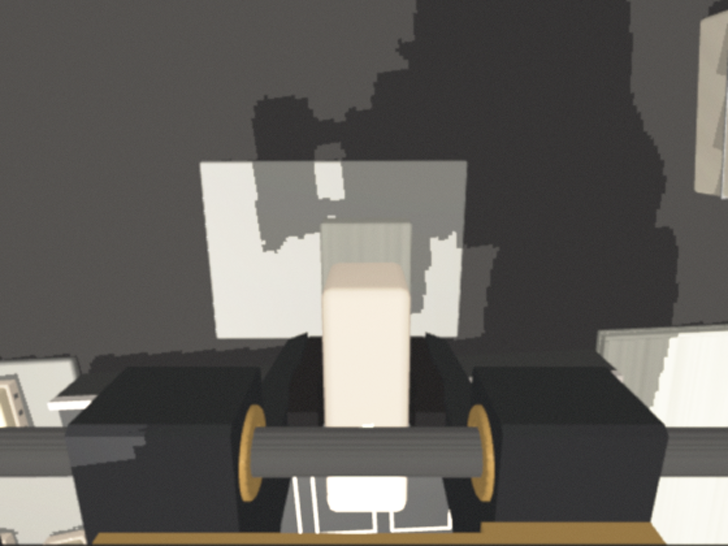

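View pics/s10.png

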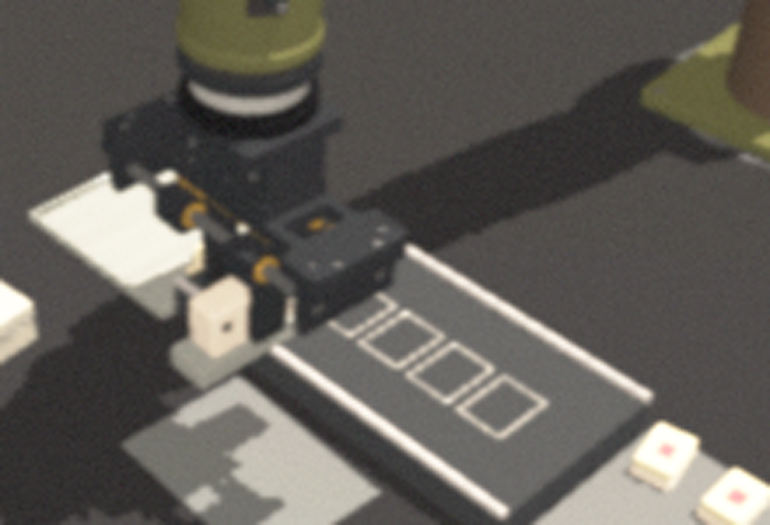

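```bash
python3 -c "
from h import *
s=cam('wrist')
w=ray(s,np.array([(201,162),(466,161),(457,337),(217,338)])/1.3,.003);print(w.round(4))
for k in range(4): d=w[k]-w[k-1];print(np.degrees(np.arctan2(d[1],d[0])),np.linalg.norm(d))
print(w.mean(0));go([.659,-.0356,.07],-5.3)"
```

```text
[[ 0.7155  0.0265  0.003 ]
 [ 0.7026 -0.1096  0.003 ]
 [ 0.6044 -0.1005  0.003 ]
 [ 0.6179  0.0364  0.003 ]]
-5.828440814754932 0.09816751831441041
-95.43274917592368 0.13663957204031987
174.74654747546992 0.09856414568464693
84.40135559806376 0.13762653833700086
[ 0.66010547 -0.03679895  0.003     ]
t 13.2 pos [ 0.6481 -0.0506  0.1118] yaw -5.56 op 0.266 F [-0.2  0.4 -1.8]
shift dx,dy,dz [ 0.0092 -0.0164  0.0416] yaw rad -0.0045 len 0.046
```

>>> play_rows --targets '[{"jaw": 1, "dx": 0.005, "dy": -0.008, "dz": 0.005, "yaw": 0}, {"jaw": 1, "dx": 0.005, "dy": -0.008, "dz": 0.005, "yaw": 0}, {"jaw": 1, "dx": 0, "dy": 0, "dz": 0.01, "yaw": 0}, {"jaw": 1, "dx": 0, "dy": 0, "dz": 0.01, "yaw": 0}, {"jaw": 1, "dx": 0, "dy": 0, "dz": 0.005, "yaw": 0}]'

```text
clock: 13.7
tool_pos: [0.6616, -0.0337, 0.0743]
eef_rot: [0.999, -0.048, 0.003, 0.005]
contact_force: [-0.2, 0.0, -1.5]
opening: 0.27
```

```bash
python3 -c "
from h import *
go([.659,-.0356,.025],-5.3)
print(yawdeg(r.get_state())[2][:,2])
s=cam('wrist');save(s['frame'],'w10',1.3)
"
```

```text
t 13.7 pos [ 0.6616 -0.0337  0.0743] yaw -5.5 op 0.27 F [-0.2  0.  -1.5]
shift dx,dy,dz [-0.0027  0.0017  0.0493] yaw rad -0.0035 len 0.049
[ 0.00588984 -0.00951054 -0.99993743]
```

View pics/w10.png

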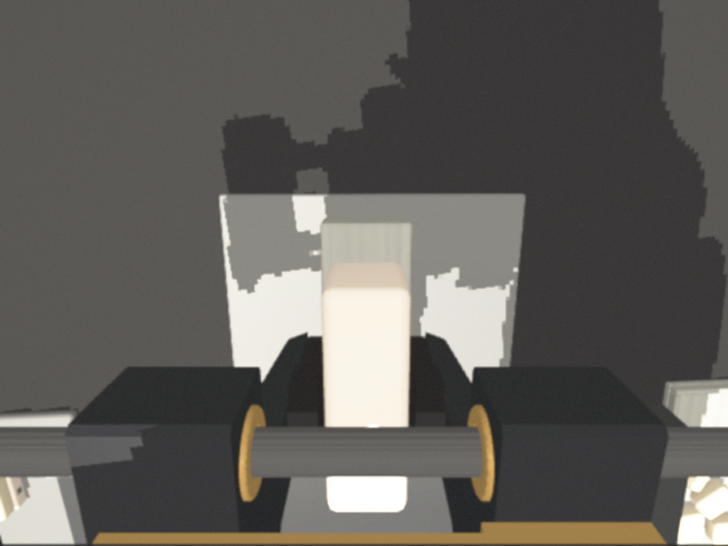

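>>> play_rows --targets '[{"jaw": 1, "dx": -0.002, "dy": 0.002, "dz": 0.01, "yaw": 0}, {"jaw": 1, "dx": 0, "dy": 0, "dz": 0.01, "yaw": 0}, {"jaw": 1, "dx": 0, "dy": 0, "dz": 0.01, "yaw": 0}, {"jaw": 1, "dx": 0, "dy": 0, "dz": 0.005, "yaw": 0}, {"jaw": 1, "dx": 0, "dy": 0, "dz": 0, "yaw": 0}]'

```text
clock: 14.25
tool_pos: [0.6578, -0.0374, 0.0345]
eef_rot: [0.999, -0.049, 0.001, 0.005]
contact_force: [0.6, -0.6, -2.0]
opening: 0.27
```

```bash
python3 -c "
from h import *
go([.6595,-.036,.024],-5.4)
print(yawdeg(r.get_state())[2][:,2])
"
```

```text
t 14.25 pos [ 0.6578 -0.0374  0.0345] yaw -5.58 op 0.27 F [ 0.6 -0.6 -2. ]
shift dx,dy,dz [ 0.0015 -0.0017  0.0105] yaw rad -0.0032 len 0.011
[ 0.00240994 -0.01043277 -0.99994267]
```

>>> play_rows --targets '[{"jaw": 1, "dx": 0.001, "dy": -0.0015, "dz": 0.003, "yaw": -0.003}, {"jaw": 1, "dx": 0.0005, "dy": 0, "dz": 0.003, "yaw": 0}, {"jaw": 1, "dx": 0, "dy": 0, "dz": 0.002, "yaw": 0}, {"jaw": 1, "dx": 0, "dy": 0, "dz": 0.001, "yaw": 0}, {"jaw": 1, "dx": 0, "dy": 0, "dz": 0.001, "yaw": 0}]'

```text
clock: 14.75
tool_pos: [0.6608, -0.0359, 0.0247]
eef_rot: [0.999, -0.047, 0.003, 0.005]
contact_force: [0.3, 0.2, -1.8]
opening: 0.272
```

```bash
python3 -c "
from h import *
go([.6595,-.036,.0225],-5.4)
print(yawdeg(r.get_state())[2][:,2])
"
```

```text
t 14.75 pos [ 0.6608 -0.0359  0.0247] yaw -5.39 op 0.272 F [ 0.3  0.2 -1.8]
shift dx,dy,dz [-0.0013  0.0002  0.0022] yaw rad 0.0002 len 0.003
[ 0.00495531 -0.01028995 -0.99993478]
```

>>> play_rows --targets '[{"jaw": 1, "dx": -0.001, "dy": 0, "dz": 0.001, "yaw": 0}, {"jaw": 1, "dx": 0, "dy": 0, "dz": 0.001, "yaw": 0}, {"jaw": 1, "dx": 0, "dy": 0, "dz": 0, "yaw": 0}, {"jaw": 0.7, "dx": 0, "dy": 0, "dz": 0, "yaw": 0}, {"jaw": 0.3, "dx": 0, "dy": 0, "dz": 0, "yaw": 0}]'

```text
clock: 15.25
tool_pos: [0.6605, -0.0359, 0.0237]
eef_rot: [0.999, -0.047, 0.004, 0.005]
contact_force: [-0.3, -0.0, 0.1]
opening: 0.364
```

>>> play_rows --targets '[{"jaw": 0, "dx": 0, "dy": 0, "dz": 0, "yaw": 0}, {"jaw": 0, "dx": 0, "dy": 0, "dz": 0, "yaw": 0}, {"jaw": 0, "dx": 0, "dy": 0, "dz": 0, "yaw": 0}, {"jaw": 0, "dx": 0, "dy": 0, "dz": 0, "yaw": 0}, {"jaw": 0, "dx": 0, "dy": 0, "dz": 0, "yaw": 0}]'

```text
clock: 15.75
tool_pos: [0.6612, -0.036, 0.0242]
eef_rot: [0.999, -0.047, 0.004, 0.005]
contact_force: [0.9, 1.0, 0.1]
opening: 0.821
```

```bash
python3 -c "
from h import *
go([.6595,-.036,.0225],-5.4)
s=cam('wrist');save(s['frame'],'w11',1.3)
"
```

```text
t 15.75 pos [ 0.6612 -0.036   0.0242] yaw -5.4 op 0.821 F [0.9 1.  0.1]
shift dx,dy,dz [-0.0017  0.0001  0.0016] yaw rad -0.0 len 0.002
```

View pics/w11.png

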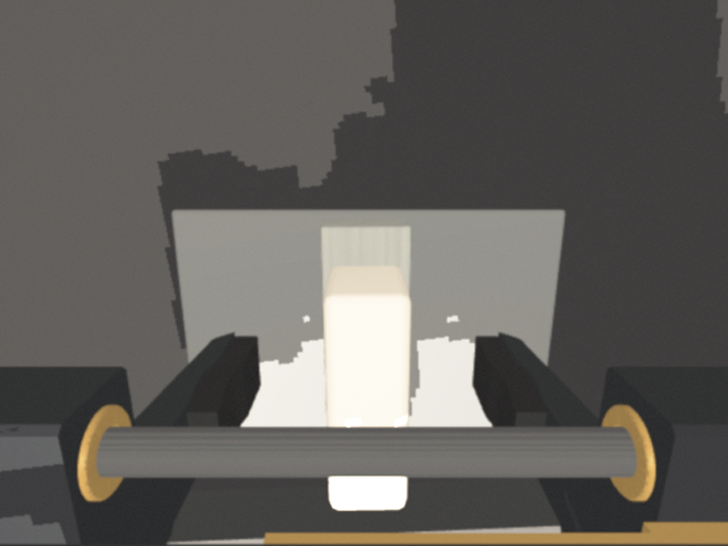

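>>> play_rows --targets '[{"jaw": 0, "dx": 0, "dy": 0, "dz": -0.02, "yaw": 0}, {"jaw": 0, "dx": 0, "dy": 0, "dz": -0.04, "yaw": 0}, {"jaw": 0, "dx": 0, "dy": 0, "dz": -0.04, "yaw": 0}, {"jaw": 0, "dx": 0, "dy": 0, "dz": -0.04, "yaw": 0}, {"jaw": 0, "dx": 0, "dy": 0, "dz": -0.02, "yaw": 0}]'

```text
clock: 16.3
tool_pos: [0.6569, -0.0341, 0.1849]
eef_rot: [0.999, -0.047, -0.001, 0.005]
contact_force: [-0.1, 0.9, -0.3]
opening: 1.001
```

```bash
python3 -c "
from h import *
go([.50,.20,.19],90)
print(r.get_state()['q'].round(3),yawdeg(r.get_state())[2][:,2])
"
```

```text
t 16.3 pos [ 0.6569 -0.0341  0.1849] yaw -5.38 op 1.001 F [-0.1  0.9 -0.3]
shift dx,dy,dz [-0.1782 -0.2183 -0.0072] yaw rad -1.6647 len 0.282
[-0.008  0.792 -0.028  1.514  0.041  0.839 -1.72 ] [-0.00204769 -0.01034647 -0.99994438]
```

>>> play_rows --targets '[{"jaw": 0.3, "dx": -0.03, "dy": -0.035, "dz": 0, "yaw": 0}, {"jaw": 0.3, "dx": -0.03, "dy": -0.035, "dz": 0, "yaw": 0}, {"jaw": 0.3, "dx": -0.03, "dy": -0.035, "dz": 0, "yaw": 0}, {"jaw": 0.3, "dx": -0.03, "dy": -0.035, "dz": 0, "yaw": 0}, {"jaw": 0.3, "dx": -0.03, "dy": -0.035, "dz": 0, "yaw": 0}]'

```text
clock: 16.8
tool_pos: [0.5289, 0.1512, 0.1872]
eef_rot: [0.998, -0.055, 0.008, 0.007]
contact_force: [0.1, 1.1, -0.3]
opening: 0.703
```

>>> play_rows --targets '[{"jaw": 0.3, "dx": 0, "dy": 0, "dz": -0.004, "yaw": -0.14}, {"jaw": 0.3, "dx": 0, "dy": 0, "dz": -0.004, "yaw": -0.14}, {"jaw": 0.3, "dx": 0, "dy": 0, "dz": -0.004, "yaw": -0.14}, {"jaw": 0.3, "dx": 0, "dy": 0, "dz": -0.004, "yaw": -0.14}, {"jaw": 0.3, "dx": 0, "dy": 0, "dz": -0.004, "yaw": -0.14}]'

```text
clock: 17.3
tool_pos: [0.5212, 0.1636, 0.2078]
eef_rot: [0.951, 0.31, 0.004, 0.007]
contact_force: [1.2, 0.3, -0.4]
opening: 0.697
```

>>> play_rows --targets '[{"jaw": 0.3, "dx": 0, "dy": 0, "dz": -0.004, "yaw": -0.14}, {"jaw": 0.3, "dx": 0, "dy": 0, "dz": -0.004, "yaw": -0.14}, {"jaw": 0.3, "dx": 0, "dy": 0, "dz": -0.004, "yaw": -0.14}, {"jaw": 0.3, "dx": 0, "dy": 0, "dz": -0.004, "yaw": -0.14}, {"jaw": 0.3, "dx": 0, "dy": 0, "dz": -0.004, "yaw": -0.14}]'

```text
clock: 17.8
tool_pos: [0.5208, 0.1633, 0.2293]
eef_rot: [0.777, 0.629, 0.001, 0.009]
contact_force: [0.4, 0.2, -0.8]
opening: 0.701
```

```bash
python3 -c "
from h import *
go([.50,.20,.21],90)
print(r.get_state()['q'].round(3),yawdeg(r.get_state())[2][:,2])
s=cam('wrist');save(s['frame'],'w12',1.3)
"
```

```text
t 17.8 pos [0.5208 0.1633 0.2293] yaw 77.93 op 0.701 F [ 0.4  0.2 -0.8]
shift dx,dy,dz [ 0.0317 -0.0283  0.0186] yaw rad -0.2106 len 0.046
[-0.132  0.618 -0.436  1.817  0.378  0.783 -0.978] [ 0.01250126 -0.0118116  -0.99985209]
```

View pics/w12.png

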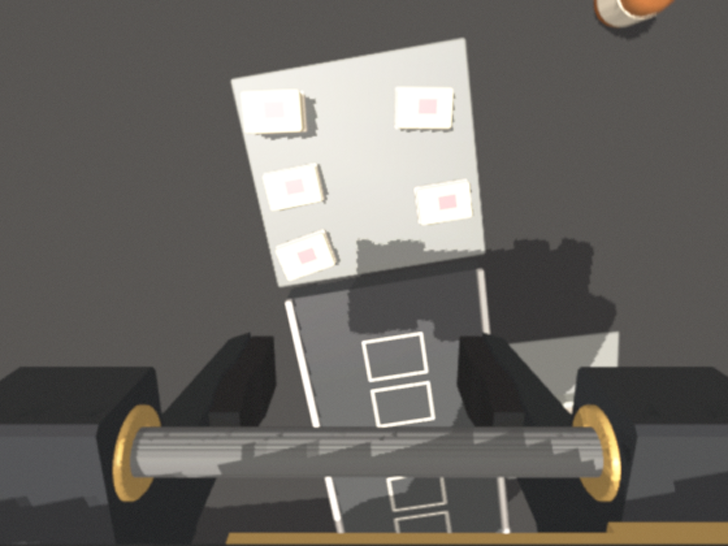

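```bash
cat >> h.py <<'E'
def blocks(s,zmin=.013,zb=.006,reg=None):
    """blocks standing on surface zb: returns list of (x,y,top z,yaw of long side deg,size)"""
    P=depthpts(s); z=P[:,:,2]
    q=topl(P.reshape(-1,3)).reshape(420,560,2)
    m=(z>zb+.008)&(z<zb+.045)&(s["z_map"]>0)
    if reg is None: reg=(-.09,.09,.152,.33)
    m&=(q[:,:,0]>reg[0])&(q[:,:,0]<reg[1])&(q[:,:,1]>reg[2])&(q[:,:,1]<reg[3])
    n,lab,st,c=cv2.connectedComponentsWithStats(m.astype(np.uint8),connectivity=4); out=[]
    for i in range(1,n):
        if st[i,4]<80: continue
        zz=z[lab==i]; zt=np.percentile(zz,70)
        mm=((lab==i)&(z>zt-.004)).astype(np.uint8)
        cs,_=cv2.findContours(mm,0,1); k=max(cs,key=cv2.contourArea)[:,0,:]
        w=ray(s,k,zt)
        (cx,cy),(a,b),ang=cv2.minAreaRect((w[:,:2]*1000).astype(np.float32))
        if a<b: a,b,ang=b,a,ang+90
        ang=(ang+90)%180-90
        out.append((cx/1000,cy/1000,zt,ang,a,b))
        print("blk xy %.4f %.4f top %.4f longyaw %.1f size %.1f %.1f  px %s plate %s"%(*out[-1],c[i].round(),topl([cx/1000,cy/1000]).round(4)))
    return out
E
python3 -c "
from h import *
s=cam('wrist');blocks(s)
s2=cam('top');blocks(s2)
f=np.array([(362,343),(426,334),(428,371),(368,381),(371,392),(431,382),(434,417),(377,426)])/1.3
print(topl(ray(s,f,.03)).round(4))
f=np.array([(482,269),(287,303)])/1.3
print(topl(ray(s,f,.036)).round(4))
"
```

```text
blk xy 0.4801 0.2601 top 0.0342 longyaw -9.9 size 38.8 26.8  px [210.  85.] plate [-0.055   0.2847]
blk xy 0.5821 0.2404 top 0.0203 longyaw -11.8 size 38.9 26.7  px [326.  83.] plate [0.0479 0.2701]
blk xy 0.4784 0.2069 top 0.0202 longyaw -1.3 size 38.9 26.8  px [225. 144.] plate [-0.0541  0.2315]
blk xy 0.5848 0.1721 top 0.0202 longyaw -3.1 size 38.8 27.1  px [341. 156.] plate [0.0539 0.202 ]
blk xy 0.4742 0.1546 top 0.0201 longyaw 7.0 size 38.9 26.9  px [234. 196.] plate [-0.0556  0.1791]
blk xy 0.5860 0.1725 top 0.0228 longyaw 0.6 size 38.9 26.0  px [176. 203.] plate [0.0551 0.2025]
blk xy 0.4786 0.2088 top 0.0225 longyaw 1.3 size 36.2 25.8  px [161. 244.] plate [-0.0539  0.2334]
blk xy 0.4743 0.1555 top 0.0227 longyaw 7.6 size 38.2 27.3  px [182. 246.] plate [-0.0556  0.18  ]
[[-0.0228  0.1047]
 [ 0.0279  0.1041]
 [ 0.0256  0.0718]
 [-0.0233  0.0708]
 [-0.0225  0.0605]
 [ 0.0268  0.0615]
 [ 0.0255  0.0287]
 [-0.0225  0.028 ]]
[[ 0.0745  0.152 ]
 [-0.0727  0.1491]]
```

```bash
python3 -c "
from h import *
s=cam('top');print('bottle',ray(s,[134,147],.05))
go([.4801,.2601,.10],80.1)
"
```

```text
bottle [[0.72463332 0.27570478 0.05      ]]
t 18.0 pos [0.5208 0.1633 0.2289] yaw 77.39 op 0.702 F [ 0.4 -0.2  0.7]
shift dx,dy,dz [ 0.0867 -0.0627  0.1273] yaw rad -0.0473 len 0.166
```

>>> play_rows --targets '[{"jaw": 0.3, "dx": 0.02, "dy": -0.015, "dz": 0.025, "yaw": -0.04}, {"jaw": 0.3, "dx": 0.02, "dy": -0.015, "dz": 0.025, "yaw": 0}, {"jaw": 0.3, "dx": 0.02, "dy": -0.015, "dz": 0.025, "yaw": 0}, {"jaw": 0.3, "dx": 0.015, "dy": -0.012, "dz": 0.025, "yaw": 0}, {"jaw": 0.3, "dx": 0.005, "dy": -0.003, "dz": 0.01, "yaw": 0}]'

```text
clock: 18.5
tool_pos: [0.4814, 0.2532, 0.1147]
eef_rot: [0.774, 0.633, 0.004, 0.011]
contact_force: [-1.0, 0.9, 0.2]
opening: 0.7
```

```bash
python3 -c "
from h import *
s=cam('wrist');save(s['frame'],'w13',1);b=blocks(s)
print(yawdeg(r.get_state())[2][:,2])
go([.4801,.2601,.04],80.1)
"
```

```text
blk xy 0.5813 0.2418 top 0.0201 longyaw -13.1 size 39.6 27.3  px [426. 200.] plate [0.047  0.2714]
blk xy 0.4796 0.2611 top 0.0340 longyaw -10.0 size 38.6 27.3  px [274. 207.] plate [-0.0555  0.2857]
blk xy 0.4779 0.2083 top 0.0200 longyaw -1.2 size 38.6 28.2  px [287. 273.] plate [-0.0546  0.2328]
blk xy 0.5837 0.1735 top 0.0200 longyaw -3.1 size 38.6 28.5  px [435. 284.] plate [0.0528 0.2033]
blk xy 0.4763 0.1687 top 0.0194 longyaw -12.3 size 35.4 11.2  px [299. 322.] plate [-0.0543  0.1933]
[ 0.01830828 -0.01191767 -0.99976136]
t 18.55 pos [0.4813 0.2534 0.1141] yaw 78.58 op 0.701 F [-0.8  0.1 -1.1]
shift dx,dy,dz [ 0.0069 -0.004   0.074 ] yaw rad -0.0266 len 0.074
```

View pics/w13.png

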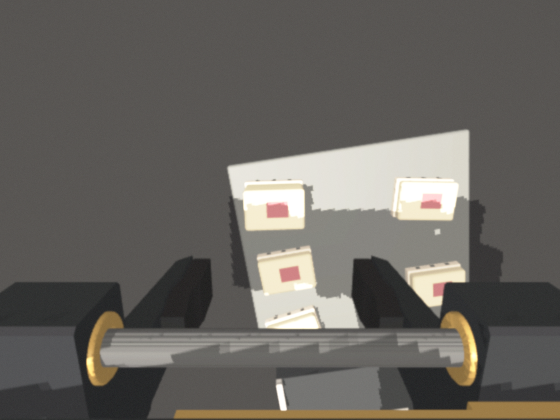

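>>> play_rows --targets '[{"jaw": 0.3, "dx": 0.007, "dy": -0.004, "dz": 0.015, "yaw": -0.027}, {"jaw": 0.3, "dx": 0, "dy": 0, "dz": 0.02, "yaw": 0}, {"jaw": 0.3, "dx": 0, "dy": 0, "dz": 0.02, "yaw": 0}, {"jaw": 0.3, "dx": 0, "dy": 0, "dz": 0.01, "yaw": 0}, {"jaw": 0.3, "dx": 0, "dy": 0, "dz": 0, "yaw": 0}]'

```text
clock: 19.05
tool_pos: [0.4858, 0.2571, 0.0501]
eef_rot: [0.769, 0.64, 0.006, 0.014]
contact_force: [-0.7, -0.2, 0.5]
opening: 0.703
```

```bash
python3 -c "
from h import *
go([.4797,.2607,.012],80.1)
"
```

```text
t 19.05 pos [0.4858 0.2571 0.0501] yaw 79.53 op 0.703 F [-0.7 -0.2  0.5]
shift dx,dy,dz [ 0.0028 -0.0078  0.0379] yaw rad -0.0099 len 0.039
```

>>> play_rows --targets '[{"jaw": 0.3, "dx": 0.003, "dy": -0.007, "dz": 0.01, "yaw": -0.01}, {"jaw": 0.3, "dx": 0, "dy": 0, "dz": 0.01, "yaw": 0}, {"jaw": 0.3, "dx": 0, "dy": 0, "dz": 0.008, "yaw": 0}, {"jaw": 0.3, "dx": 0, "dy": 0, "dz": 0.004, "yaw": 0}, {"jaw": 0.3, "dx": 0, "dy": 0, "dz": 0.001, "yaw": 0}]'

```text
clock: 19.55
tool_pos: [0.4852, 0.2594, 0.019]
eef_rot: [0.767, 0.641, 0.009, 0.016]
contact_force: [0.2, 0.3, 0.5]
opening: 0.699
```

```bash
python3 -c "
from h import *
go([.4797,.2607,.012],80.1)
print(yawdeg(r.get_state())[2][:,2])
"
```

```text
t 19.55 pos [0.4852 0.2594 0.019 ] yaw 79.74 op 0.699 F [0.2 0.3 0.5]
shift dx,dy,dz [ 0.0004 -0.0059  0.0068] yaw rad -0.0062 len 0.009
[ 0.0332842  -0.0131643  -0.99935923]
```

>>> play_rows --squeeze 20 --targets '[{"jaw": 0.3, "dx": 0, "dy": -0.005, "dz": 0.003, "yaw": -0.006}, {"jaw": 0.3, "dx": 0, "dy": -0.001, "dz": 0.003, "yaw": 0}, {"jaw": 0.3, "dx": 0, "dy": 0, "dz": 0, "yaw": 0}, {"jaw": 0.6, "dx": 0, "dy": 0, "dz": 0, "yaw": 0}, {"jaw": 1, "dx": 0, "dy": 0, "dz": 0, "yaw": 0}]'

```text
clock: 20.05
tool_pos: [0.4794, 0.2605, 0.0129]
eef_rot: [0.765, 0.643, 0.009, 0.016]
contact_force: [0.3, -0.3, 0.4]
opening: 0.541
```

>>> play_rows --targets '[{"jaw": 1, "dx": 0, "dy": 0, "dz": 0, "yaw": 0}, {"jaw": 1, "dx": 0, "dy": 0, "dz": 0, "yaw": 0}, {"jaw": 1, "dx": 0, "dy": 0, "dz": 0, "yaw": 0}, {"jaw": 1, "dx": 0, "dy": 0, "dz": 0, "yaw": 0}, {"jaw": 1, "dx": 0, "dy": 0, "dz": 0, "yaw": 0}]'

```text
clock: 20.55
tool_pos: [0.4798, 0.2605, 0.0131]
eef_rot: [0.765, 0.643, 0.009, 0.016]
contact_force: [-0.0, -0.8, -0.4]
opening: 0.452
```

>>> play_rows --targets '[{"jaw": 1, "dx": 0, "dy": 0, "dz": -0.01, "yaw": 0}, {"jaw": 1, "dx": 0, "dy": 0, "dz": -0.03, "yaw": 0}, {"jaw": 1, "dx": 0, "dy": 0, "dz": -0.03, "yaw": 0}, {"jaw": 1, "dx": 0, "dy": 0, "dz": -0.02, "yaw": 0}, {"jaw": 1, "dx": 0, "dy": 0, "dz": 0, "yaw": 0}]'

```text
clock: 21.05
tool_pos: [0.476, 0.2614, 0.1077]
eef_rot: [0.765, 0.643, 0.008, 0.016]
contact_force: [0.5, 0.7, -1.2]
opening: 0.456
```

```bash
python3 -c "
from h import *
go([*pl(0,-.088),.10],90-2.8)
print(yawdeg(r.get_state())[2][:,2])
s=cam('wrist');save(s['frame'],'w14',1)
"
```

```text
t 21.05 pos [0.476  0.2614 0.1077] yaw 80.11 op 0.456 F [ 0.5  0.7 -1.2]
shift dx,dy,dz [-0.3636  0.1043  0.0143] yaw rad -0.1237 len 0.379
[ 0.03372458 -0.01378211 -0.99933613]
```

View pics/w14.png

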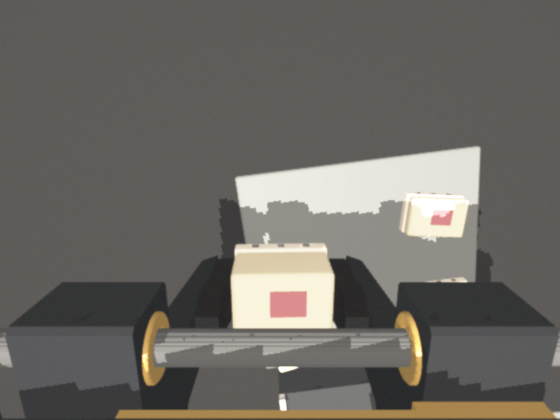

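>>> play_rows --targets '[{"jaw": 1, "dx": -0.03, "dy": 0.009, "dz": 0, "yaw": 0}, {"jaw": 1, "dx": -0.045, "dy": 0.013, "dz": 0, "yaw": 0}, {"jaw": 1, "dx": -0.045, "dy": 0.013, "dz": 0, "yaw": 0}, {"jaw": 1, "dx": -0.045, "dy": 0.013, "dz": 0, "yaw": 0}, {"jaw": 1, "dx": -0.045, "dy": 0.013, "dz": 0, "yaw": 0}]'

```text
clock: 21.6
tool_pos: [0.4993, 0.0477, 0.1062]
eef_rot: [0.76, 0.65, 0.009, 0.012]
contact_force: [0.1, -0.1, -0.4]
opening: 0.454
```

>>> play_rows --targets '[{"jaw": 1, "dx": -0.045, "dy": 0.012, "dz": 0, "yaw": 0}, {"jaw": 1, "dx": -0.04, "dy": 0.012, "dz": 0, "yaw": -0.06}, {"jaw": 1, "dx": -0.025, "dy": 0.008, "dz": 0, "yaw": -0.06}, {"jaw": 1, "dx": 0, "dy": 0, "dz": 0, "yaw": 0}, {"jaw": 1, "dx": 0, "dy": 0, "dz": 0, "yaw": 0}]'

```text
clock: 22.1
tool_pos: [0.5113, -0.0803, 0.1019]
eef_rot: [0.723, 0.691, 0.003, 0.011]
contact_force: [-0.1, 1.1, -0.3]
opening: 0.454
```

```bash
python3 -c "
from h import *
go([*pl(0.001,-.088),.07],90-2.8)
print(yawdeg(r.get_state())[2][:,2])
s=cam('wrist');save(s['frame'],'w15',1.3)
"
```

```text
t 22.1 pos [ 0.5113 -0.0803  0.1019] yaw 87.42 op 0.454 F [-0.1  1.1 -0.3]
shift dx,dy,dz [-0.034   0.0073  0.0324] yaw rad 0.0038 len 0.048
[ 0.01920616 -0.01180565 -0.99974584]
```

View pics/w15.png

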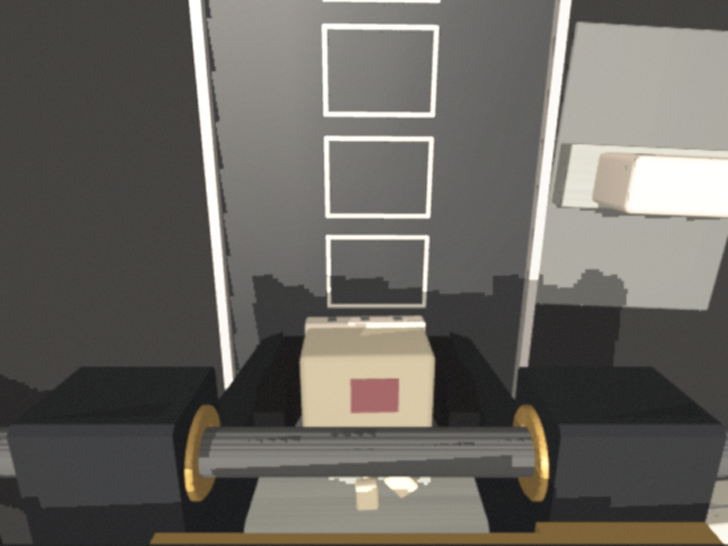

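```bash
python3 -c "
from h import *
s=cam('wrist')
f=np.array([(326,236),(428,236),(426,306),(329,306),(325,138),(432,138),(430,217),(327,217)])/1.3
w=ray(s,f,.03);q=topl(w);print(q.round(4));print(q[:4].mean(0),q[4:].mean(0),w[:4].mean(0),w[4:].mean(0))
"
```

```text
[[-0.0245 -0.0266]
 [ 0.0225 -0.0266]
 [ 0.023  -0.0611]
 [-0.0237 -0.061 ]
 [-0.024   0.0166]
 [ 0.0223  0.0168]
 [ 0.023  -0.0178]
 [-0.0238 -0.0178]]
[-0.00068623 -0.04384829] [-0.00062542 -0.00057183] [ 0.51815733 -0.07076143  0.03      ] [ 0.52034721 -0.02754037  0.03      ]
```

>>> play_rows --targets '[{"jaw": 1, "dx": -0.012, "dy": 0.003, "dz": 0.006, "yaw": 0.003}, {"jaw": 1, "dx": -0.012, "dy": 0.002, "dz": 0.008, "yaw": 0}, {"jaw": 1, "dx": -0.008, "dy": 0.001, "dz": 0.008, "yaw": 0}, {"jaw": 1, "dx": 0, "dy": 0, "dz": 0.005, "yaw": 0}, {"jaw": 1, "dx": 0, "dy": 0, "dz": 0, "yaw": 0}]'

```text
clock: 22.7
tool_pos: [0.517, -0.1101, 0.0726]
eef_rot: [0.721, 0.693, 0.003, 0.01]
contact_force: [0.2, 0.5, -0.5]
opening: 0.45
```

```bash
python3 -c "
from h import *
go([*pl(0,-.088),.05],90-2.8)
print(yawdeg(r.get_state())[2][:,2])
"
```

```text
t 22.7 pos [ 0.517  -0.1101  0.0726] yaw 87.76 op 0.45 F [ 0.2  0.5 -0.5]
shift dx,dy,dz [-0.0046 -0.0005  0.0227] yaw rad 0.0098 len 0.023
[ 0.01837106 -0.01059586 -0.99977509]
```

>>> play_rows --targets '[{"jaw": 1, "dx": -0.0045, "dy": -0.0005, "dz": 0.006, "yaw": 0.01}, {"jaw": 1, "dx": 0, "dy": 0, "dz": 0.006, "yaw": 0}, {"jaw": 1, "dx": 0, "dy": 0, "dz": 0.006, "yaw": 0}, {"jaw": 1, "dx": 0, "dy": 0, "dz": 0.004, "yaw": 0}, {"jaw": 1, "dx": 0, "dy": 0, "dz": 0, "yaw": 0}]'

```text
clock: 23.2
tool_pos: [0.5167, -0.1138, 0.0487]
eef_rot: [0.724, 0.69, 0.003, 0.01]
contact_force: [-0.4, 0.2, 0.5]
opening: 0.455
```

```bash
python3 -c "
from h import *
go([*pl(0,-.088),.0375],90-2.8)
print(yawdeg(r.get_state())[2][:,2])
"
```

```text
t 23.2 pos [ 0.5167 -0.1138  0.0487] yaw 87.24 op 0.455 F [-0.4  0.2  0.5]
shift dx,dy,dz [-0.001  -0.0002  0.0112] yaw rad 0.0006 len 0.011
[ 0.01834417 -0.00953563 -0.99978626]
```

>>> play_rows --targets '[{"jaw": 1, "dx": -0.001, "dy": 0, "dz": 0.004, "yaw": 0}, {"jaw": 1, "dx": 0, "dy": 0, "dz": 0.003, "yaw": 0}, {"jaw": 1, "dx": 0, "dy": 0, "dz": 0.002, "yaw": 0}, {"jaw": 1, "dx": 0, "dy": 0, "dz": 0.001, "yaw": 0}, {"jaw": 1, "dx": 0, "dy": 0, "dz": 0, "yaw": 0}]'

```text
clock: 23.7
tool_pos: [0.5172, -0.1146, 0.0381]
eef_rot: [0.724, 0.69, 0.004, 0.01]
contact_force: [-0.1, 0.4, 0.0]
opening: 0.455
```

```bash
python3 -c "
from h import *
go([*pl(0,-.088),.0375],90-2.8)
print(yawdeg(r.get_state())[2][:,2])
"
```

```text
t 23.7 pos [ 0.5172 -0.1146  0.0381] yaw 87.27 op 0.455 F [-0.1  0.4  0. ]
shift dx,dy,dz [-0.0004 -0.0005  0.0006] yaw rad 0.0013 len 0.001
[ 0.01911278 -0.0093268  -0.99977383]
```

>>> play_rows --targets '[{"jaw": 1, "dx": 0, "dy": 0, "dz": 0.0005, "yaw": 0}, {"jaw": 0.5, "dx": 0, "dy": 0, "dz": 0, "yaw": 0}, {"jaw": 0.4, "dx": 0, "dy": 0, "dz": 0, "yaw": 0}, {"jaw": 0.3, "dx": 0, "dy": 0, "dz": 0, "yaw": 0}, {"jaw": 0.3, "dx": 0, "dy": 0, "dz": 0, "yaw": 0}]'

```text
clock: 24.2
tool_pos: [0.5176, -0.1146, 0.0381]
eef_rot: [0.724, 0.69, 0.004, 0.01]
contact_force: [-0.6, -0.4, -1.2]
opening: 0.701
```

>>> play_rows --targets '[{"jaw": 0.3, "dx": 0, "dy": 0, "dz": -0.01, "yaw": 0}, {"jaw": 0.3, "dx": 0, "dy": 0, "dz": -0.02, "yaw": 0}, {"jaw": 0.3, "dx": 0, "dy": 0, "dz": -0.04, "yaw": 0}, {"jaw": 0.3, "dx": 0, "dy": 0, "dz": -0.04, "yaw": 0}, {"jaw": 0.3, "dx": 0, "dy": 0, "dz": -0.03, "yaw": 0}]'

```text
clock: 24.7
tool_pos: [0.5118, -0.1126, 0.1814]
eef_rot: [0.723, 0.691, 0.001, 0.007]
contact_force: [0.5, 0.1, -1.5]
opening: 0.701
```

```bash
python3 -c "
from h import *
go([.52,.10,.20],90-2.8)
print(yawdeg(r.get_state())[2][:,2])
s=cam('wrist');save(s['frame'],'w16',1.3);blocks(s,zb=.03,reg=(-.06,.06,-.15,.15))
s=cam('top');blocks(s)
"
```

```text
t 24.7 pos [ 0.5118 -0.1126  0.1814] yaw 87.41 op 0.701 F [ 0.5  0.1 -1.5]
shift dx,dy,dz [ 0.2126 -0.0012 -0.0204] yaw rad 0.0036 len 0.214
[ 0.01070569 -0.00876148 -0.99990431]
blk xy 0.5168 -0.1138 top 0.0580 longyaw -2.8 size 38.7 27.5  px [286. 202.] plate [ 0.0001 -0.0869]
blk xy 0.5853 0.1733 top 0.0223 longyaw -4.4 size 38.5 26.6  px [176. 203.] plate [0.0544 0.2033]
blk xy 0.5827 0.2422 top 0.0226 longyaw -12.6 size 38.7 27.1  px [149. 204.] plate [0.0484 0.272 ]
blk xy 0.4745 0.1555 top 0.0221 longyaw 7.6 size 38.6 27.6  px [182. 246.] plate [-0.0555  0.18  ]
```

View pics/w16.png

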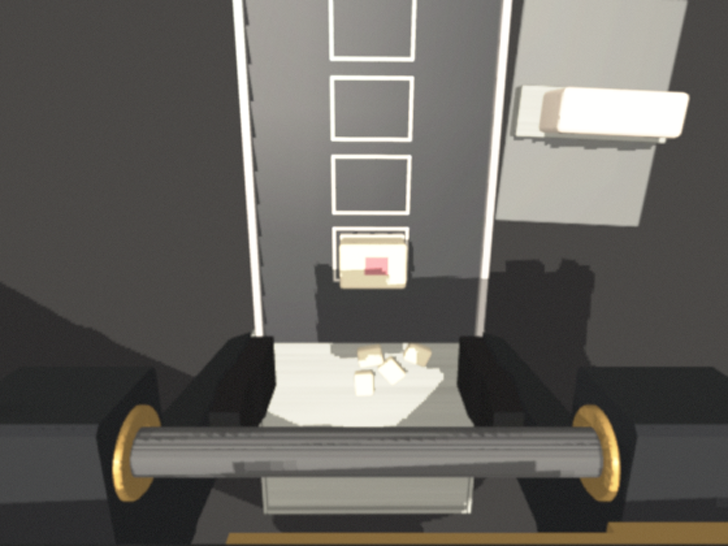

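>>> play_rows --targets '[{"jaw": 0.3, "dx": 0.03, "dy": 0, "dz": 0, "yaw": 0}, {"jaw": 0.3, "dx": 0.045, "dy": 0.003, "dz": 0, "yaw": 0}, {"jaw": 0.3, "dx": 0.045, "dy": 0.003, "dz": 0, "yaw": -0.05}, {"jaw": 0.3, "dx": 0.045, "dy": 0.003, "dz": 0, "yaw": -0.07}, {"jaw": 0.3, "dx": 0.045, "dy": 0.003, "dz": 0, "yaw": -0.05}]'

```text
clock: 25.3
tool_pos: [0.5287, 0.0916, 0.1798]
eef_rot: [0.667, 0.745, -0.002, 0.012]
contact_force: [2.1, -0.0, -0.9]
opening: 0.704
```

```bash
python3 -c "
from h import *
go([.4743,.155,.10],97.3)
s=cam('wrist');save(s['frame'],'w17',1.3);blocks(s)
"
```

```text
t 25.3 pos [0.5287 0.0916 0.1798] yaw 96.32 op 0.704 F [ 2.1 -0.  -0.9]
shift dx,dy,dz [ 0.0706 -0.0482  0.0778] yaw rad -0.0171 len 0.116
blk xy 0.4512 0.2156 top 0.0211 longyaw 87.1 size 21.7 15.8  px [193.  15.] plate [-0.0817  0.2389]
blk xy 0.5822 0.2310 top 0.0203 longyaw 6.5 size 42.4 18.6  px [373.  11.] plate [0.0484 0.2607]
blk xy 0.5845 0.1714 top 0.0202 longyaw -3.0 size 39.0 26.8  px [360.  98.] plate [0.0537 0.2012]
blk xy 0.4742 0.1537 top 0.0201 longyaw 6.3 size 39.2 26.5  px [219. 105.] plate [-0.0556  0.1781]
```

View pics/w17.png

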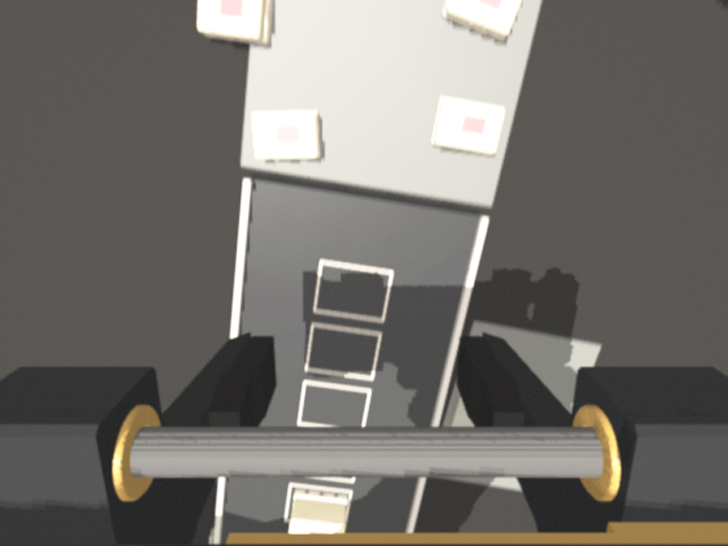

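>>> play_rows --targets '[{"jaw": 0.3, "dx": 0.018, "dy": -0.012, "dz": 0.02, "yaw": -0.01}, {"jaw": 0.3, "dx": 0.018, "dy": -0.012, "dz": 0.02, "yaw": 0}, {"jaw": 0.3, "dx": 0.018, "dy": -0.012, "dz": 0.02, "yaw": 0}, {"jaw": 0.3, "dx": 0.008, "dy": -0.005, "dz": 0.01, "yaw": 0}, {"jaw": 0.3, "dx": 0, "dy": 0, "dz": 0, "yaw": 0}]'

```text
clock: 25.85
tool_pos: [0.4772, 0.1649, 0.1061]
eef_rot: [0.655, 0.756, 0.003, 0.008]
contact_force: [-0.2, -0.2, -0.4]
opening: 0.7
```

```bash
python3 -c "
from h import *
s=cam('wrist');blocks(s)
print(yawdeg(r.get_state())[2][:,2])
go([.4743,.1542,.04],97)
"
```

```text
blk xy 0.5807 0.2406 top 0.0203 longyaw -12.8 size 40.1 26.9  px [464. 123.] plate [0.0465 0.2702]
blk xy 0.4507 0.2190 top 0.0211 longyaw 87.0 size 26.9 15.2  px [249. 128.] plate [-0.0823  0.2422]
blk xy 0.5836 0.1722 top 0.0202 longyaw -3.0 size 39.9 27.2  px [439. 228.] plate [0.0527 0.202 ]
blk xy 0.4736 0.1550 top 0.0202 longyaw 7.8 size 38.5 26.8  px [272. 231.] plate [-0.0563  0.1794]
[ 0.016887  -0.0054218 -0.9998427]
t 25.9 pos [0.4779 0.1643 0.1066] yaw 98.09 op 0.698 F [-0.5  0.5  0.4]
shift dx,dy,dz [-0.009  -0.0061  0.0666] yaw rad 0.019 len 0.067
```

>>> play_rows --targets '[{"jaw": 0.3, "dx": -0.008, "dy": -0.005, "dz": 0.015, "yaw": 0.014}, {"jaw": 0.3, "dx": 0, "dy": -0.001, "dz": 0.02, "yaw": 0}, {"jaw": 0.3, "dx": 0, "dy": 0, "dz": 0.015, "yaw": 0}, {"jaw": 0.3, "dx": 0, "dy": 0, "dz": 0.008, "yaw": 0}, {"jaw": 0.3, "dx": 0, "dy": 0, "dz": 0, "yaw": 0}]'

```text
clock: 26.4
tool_pos: [0.4792, 0.1509, 0.0494]
eef_rot: [0.664, 0.748, 0.006, 0.011]
contact_force: [0.0, 0.5, -0.2]
opening: 0.699
```

```bash
python3 -c "
from h import *
go([.474,.1546,.0095],97.3)
"
```

```text
t 26.4 pos [0.4792 0.1509 0.0494] yaw 96.82 op 0.699 F [ 0.   0.5 -0.2]
shift dx,dy,dz [ 0.0046 -0.0056  0.0398] yaw rad -0.0084 len 0.04
```

>>> play_rows --targets '[{"jaw": 0.3, "dx": 0.004, "dy": -0.006, "dz": 0.008, "yaw": -0.008}, {"jaw": 0.3, "dx": 0, "dy": -0.001, "dz": 0.01, "yaw": 0}, {"jaw": 0.3, "dx": 0, "dy": -0.001, "dz": 0.008, "yaw": 0}, {"jaw": 0.3, "dx": 0, "dy": 0, "dz": 0.004, "yaw": 0}, {"jaw": 0.3, "dx": 0, "dy": 0, "dz": 0, "yaw": 0}]'

```text
clock: 26.9
tool_pos: [0.4758, 0.1529, 0.0219]
eef_rot: [0.662, 0.749, 0.009, 0.013]
contact_force: [0.0, -0.6, 1.4]
opening: 0.695
```

```bash
python3 -c "
from h import *
go([.474,.1546,.0095],97.3)
"
```

```text
t 26.9 pos [0.4758 0.1529 0.0219] yaw 97.02 op 0.695 F [ 0.  -0.6  1.4]
shift dx,dy,dz [ 0.002  -0.002   0.0123] yaw rad -0.0049 len 0.013
```

>>> play_rows --targets '[{"jaw": 0.3, "dx": 0.002, "dy": -0.002, "dz": 0.004, "yaw": -0.005}, {"jaw": 0.3, "dx": 0, "dy": 0, "dz": 0.004, "yaw": 0}, {"jaw": 0.3, "dx": 0, "dy": 0, "dz": 0.002, "yaw": 0}, {"jaw": 0.3, "dx": 0, "dy": 0, "dz": 0.001, "yaw": 0}, {"jaw": 0.3, "dx": 0, "dy": 0, "dz": 0, "yaw": 0}]'

```text
clock: 27.4
tool_pos: [0.4751, 0.155, 0.0113]
eef_rot: [0.661, 0.75, 0.01, 0.013]
contact_force: [-0.3, 0.4, 0.4]
opening: 0.703
```

```bash
python3 -c "
from h import *
go([.474,.1546,.0095],97.3)
"
```

```text
t 27.4 pos [0.4751 0.155  0.0113] yaw 97.28 op 0.703 F [-0.3  0.4  0.4]
shift dx,dy,dz [-0.0002 -0.0012  0.0018] yaw rad -0.0004 len 0.002
```

>>> play_rows --targets '[{"jaw": 0.3, "dx": 0, "dy": -0.001, "dz": 0.001, "yaw": 0}, {"jaw": 0.6, "dx": 0, "dy": 0, "dz": 0, "yaw": 0}, {"jaw": 1, "dx": 0, "dy": 0, "dz": 0, "yaw": 0}, {"jaw": 1, "dx": 0, "dy": 0, "dz": 0, "yaw": 0}, {"jaw": 1, "dx": 0, "dy": 0, "dz": 0, "yaw": 0}]'

```text
clock: 27.9
tool_pos: [0.4741, 0.1548, 0.0103]
eef_rot: [0.661, 0.75, 0.011, 0.013]
contact_force: [0.5, 0.6, -1.1]
opening: 0.451
```

>>> play_rows --targets '[{"jaw": 1, "dx": 0, "dy": 0, "dz": 0, "yaw": 0}, {"jaw": 1, "dx": 0, "dy": 0, "dz": 0, "yaw": 0}, {"jaw": 1, "dx": 0, "dy": 0, "dz": 0, "yaw": 0}, {"jaw": 1, "dx": 0, "dy": 0, "dz": 0, "yaw": 0}, {"jaw": 1, "dx": 0, "dy": 0, "dz": -0.005, "yaw": 0}]'

```text
clock: 28.4
tool_pos: [0.4737, 0.1546, 0.0151]
eef_rot: [0.661, 0.75, 0.01, 0.013]
contact_force: [-0.9, -0.7, 0.3]
opening: 0.447
```

>>> play_rows --targets '[{"jaw": 1, "dx": 0, "dy": 0, "dz": -0.01, "yaw": 0}, {"jaw": 1, "dx": 0, "dy": 0, "dz": -0.02, "yaw": 0}, {"jaw": 1, "dx": 0, "dy": 0, "dz": -0.03, "yaw": 0}, {"jaw": 1, "dx": 0, "dy": 0, "dz": -0.02, "yaw": 0}, {"jaw": 1, "dx": 0, "dy": 0, "dz": 0, "yaw": 0}]'

```text
clock: 28.9
tool_pos: [0.4704, 0.1545, 0.0991]
eef_rot: [0.66, 0.751, 0.009, 0.013]
contact_force: [1.1, -0.4, -0.5]
opening: 0.45
```

```bash
python3 -c "
from h import *
go([*pl(0,-.044),.09],87.2)
s=cam('wrist');save(s['frame'],'w18',1)
"
```

```text
t 28.9 pos [0.4704 0.1545 0.0991] yaw 97.34 op 0.45 F [ 1.1 -0.4 -0.5]
shift dx,dy,dz [-0.2297  0.0189  0.0116] yaw rad 0.1771 len 0.231
```

View pics/w18.png

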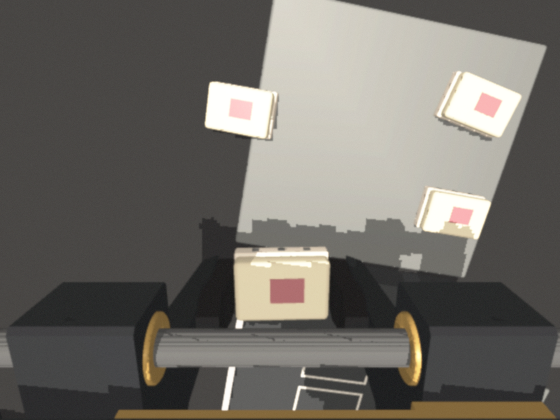

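>>> play_rows --targets '[{"jaw": 1, "dx": -0.025, "dy": 0.002, "dz": 0, "yaw": 0}, {"jaw": 1, "dx": -0.04, "dy": 0.003, "dz": 0, "yaw": 0}, {"jaw": 1, "dx": -0.04, "dy": 0.003, "dz": 0, "yaw": 0}, {"jaw": 1, "dx": -0.04, "dy": 0.003, "dz": 0, "yaw": 0}, {"jaw": 1, "dx": -0.03, "dy": 0.003, "dz": 0, "yaw": 0}]'

```text
clock: 29.45
tool_pos: [0.5064, -0.0162, 0.096]
eef_rot: [0.655, 0.755, 0.009, 0.011]
contact_force: [0.5, -0.4, -0.7]
opening: 0.453
```

>>> play_rows --targets '[{"jaw": 1, "dx": -0.02, "dy": 0.001, "dz": 0, "yaw": 0.06}, {"jaw": 1, "dx": -0.005, "dy": 0, "dz": 0, "yaw": 0.06}, {"jaw": 1, "dx": 0, "dy": 0, "dz": 0, "yaw": 0.055}, {"jaw": 1, "dx": 0, "dy": 0, "dz": 0, "yaw": 0}, {"jaw": 1, "dx": 0, "dy": 0, "dz": 0, "yaw": 0}]'

```text
clock: 29.95
tool_pos: [0.5078, -0.0511, 0.0903]
eef_rot: [0.725, 0.689, 0.004, 0.009]
contact_force: [-0.8, 0.1, -0.5]
opening: 0.452
```

```bash
python3 -c "
from h import *
go([*pl(0,-.044),.055],87.2)
s=cam('wrist');save(s['frame'],'w19',1)
"
```

```text
t 29.95 pos [ 0.5078 -0.0511  0.0903] yaw 87.12 op 0.452 F [-0.8  0.1 -0.5]
shift dx,dy,dz [-0.0191  0.0114  0.0356] yaw rad -0.0013 len 0.042
```

View pics/w19.png

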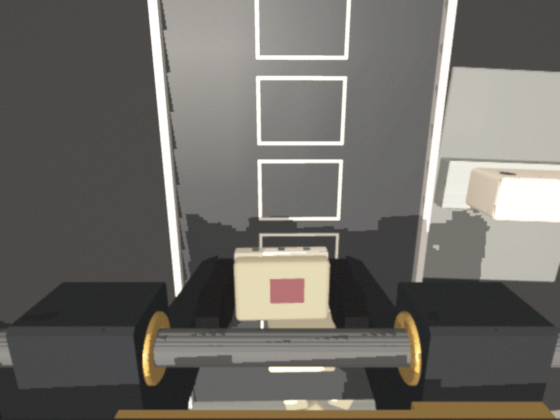

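>>> play_rows --targets '[{"jaw": 1, "dx": -0.009, "dy": 0.006, "dz": 0.004, "yaw": 0}, {"jaw": 1, "dx": -0.008, "dy": 0.005, "dz": 0.006, "yaw": 0}, {"jaw": 1, "dx": 0, "dy": 0, "dz": 0.008, "yaw": 0}, {"jaw": 1, "dx": 0, "dy": 0, "dz": 0.008, "yaw": 0}, {"jaw": 1, "dx": 0, "dy": 0, "dz": 0, "yaw": 0}]'

```text
clock: 30.5
tool_pos: [0.5193, -0.0697, 0.0616]
eef_rot: [0.724, 0.69, 0.004, 0.008]
contact_force: [0.3, -0.0, -0.2]
opening: 0.45
```

```bash
python3 -c "
from h import *
go([*pl(0,-.044),.036],87.2)
"
```

```text
t 30.5 pos [ 0.5193 -0.0697  0.0616] yaw 87.3 op 0.45 F [ 0.3 -0.  -0.2]
shift dx,dy,dz [-0.0012 -0.0009  0.0256] yaw rad 0.0018 len 0.026
```

>>> play_rows --targets '[{"jaw": 1, "dx": -0.001, "dy": -0.001, "dz": 0.006, "yaw": 0.002}, {"jaw": 1, "dx": 0, "dy": 0, "dz": 0.007, "yaw": 0}, {"jaw": 1, "dx": 0, "dy": 0, "dz": 0.005, "yaw": 0}, {"jaw": 1, "dx": 0, "dy": 0, "dz": 0.003, "yaw": 0}, {"jaw": 1, "dx": 0, "dy": 0, "dz": 0, "yaw": 0}]'

```text
clock: 31.0
tool_pos: [0.5181, -0.0697, 0.0384]
eef_rot: [0.724, 0.69, 0.004, 0.008]
contact_force: [0.0, -0.2, 0.4]
opening: 0.448
```

```bash
python3 -c "
from h import *
go([*pl(0,-.044),.0352],87.2)
"
```

```text
t 31.0 pos [ 0.5181 -0.0697  0.0384] yaw 87.29 op 0.448 F [ 0.  -0.2  0.4]
shift dx,dy,dz [-0.0012  0.0008  0.0032] yaw rad 0.0016 len 0.003
```

>>> play_rows --targets '[{"jaw": 1, "dx": -0.001, "dy": 0.0005, "dz": 0.002, "yaw": 0}, {"jaw": 1, "dx": 0, "dy": 0, "dz": 0.001, "yaw": 0}, {"jaw": 0.5, "dx": 0, "dy": 0, "dz": 0, "yaw": 0}, {"jaw": 0.4, "dx": 0, "dy": 0, "dz": 0, "yaw": 0}, {"jaw": 0.3, "dx": 0, "dy": 0, "dz": 0, "yaw": 0}]'

```text
clock: 31.5
tool_pos: [0.5192, -0.0708, 0.0357]
eef_rot: [0.724, 0.69, 0.004, 0.008]
contact_force: [0.4, 0.7, 0.6]
opening: 0.659
```

>>> play_rows --targets '[{"jaw": 0.3, "dx": 0, "dy": 0, "dz": 0, "yaw": 0}, {"jaw": 0.3, "dx": 0, "dy": 0, "dz": -0.015, "yaw": 0}, {"jaw": 0.3, "dx": 0, "dy": 0, "dz": -0.035, "yaw": 0}, {"jaw": 0.3, "dx": 0, "dy": 0, "dz": -0.04, "yaw": 0}, {"jaw": 0.3, "dx": 0, "dy": 0, "dz": -0.04, "yaw": 0}]'

```text
clock: 32.0
tool_pos: [0.5135, -0.0698, 0.1652]
eef_rot: [0.723, 0.691, 0.0, 0.004]
contact_force: [0.1, 0.3, -0.8]
opening: 0.701
```

```bash
python3 -c "
from h import *
go([.585,.172,.17],87.2)
s=cam('wrist');save(s['frame'],'w20',1);blocks(s,zb=.03,reg=(-.06,.06,-.15,.15))
s=cam('top');blocks(s,reg=(-.13,.09,.152,.33))
"
```

```text
t 32.0 pos [ 0.5135 -0.0698  0.1652] yaw 87.41 op 0.701 F [ 0.1  0.3 -0.8]
shift dx,dy,dz [ 0.2447  0.0606 -0.0057] yaw rad 0.0036 len 0.252
blk xy 0.5186 -0.0704 top 0.0441 longyaw -2.8 size 38.4 26.4  px [287. 204.] plate [-0.0003 -0.0434]
blk xy 0.5168 -0.1130 top 0.0579 longyaw -2.8 size 38.6 27.7  px [288. 261.] plate [ 0.0001 -0.0861]
blk xy 0.5855 0.1731 top 0.0226 longyaw -3.5 size 38.5 27.3  px [176. 203.] plate [0.0545 0.2031]
blk xy 0.5830 0.2422 top 0.0227 longyaw -12.6 size 38.1 27.1  px [149. 204.] plate [0.0487 0.2719]
blk xy 0.4401 0.2211 top 0.0213 longyaw 1.3 size 36.1 25.8  px [156. 259.] plate [-0.093   0.2438]
```

>>> play_rows --targets '[{"jaw": 0.3, "dx": 0.03, "dy": 0.008, "dz": 0, "yaw": 0}, {"jaw": 0.3, "dx": 0.042, "dy": 0.012, "dz": 0, "yaw": 0}, {"jaw": 0.3, "dx": 0.042, "dy": 0.012, "dz": 0, "yaw": 0}, {"jaw": 0.3, "dx": 0.042, "dy": 0.012, "dz": 0, "yaw": 0}, {"jaw": 0.3, "dx": 0.03, "dy": 0.008, "dz": 0, "yaw": 0}]'

```text
clock: 32.6
tool_pos: [0.5789, 0.1098, 0.1659]
eef_rot: [0.728, 0.685, 0.0, 0.01]
contact_force: [1.0, 0.6, 0.4]
opening: 0.698
```

```bash
python3 -c "
from h import *
s=cam('wrist');save(s['frame'],'w21',1);blocks(s,reg=(-.15,.09,.152,.33))
go([.585,.172,.10],86.9)
"
```

```text
blk xy 0.5824 0.2398 top 0.0202 longyaw -12.8 size 38.6 26.3  px [273.  18.] plate [0.0482 0.2695]
blk xy 0.4442 0.2189 top 0.0199 longyaw -2.2 size 32.3 26.9  px [83. 60.] plate [-0.0888  0.2418]
blk xy 0.5852 0.1716 top 0.0203 longyaw -3.6 size 38.5 26.5  px [282. 115.] plate [0.0544 0.2015]
t 32.65 pos [0.58   0.1167 0.1663] yaw 86.84 op 0.699 F [2.8 4.6 1.4]
shift dx,dy,dz [0.0559 0.0008 0.066 ] yaw rad -0.0011 len 0.086
```

View pics/w21.png

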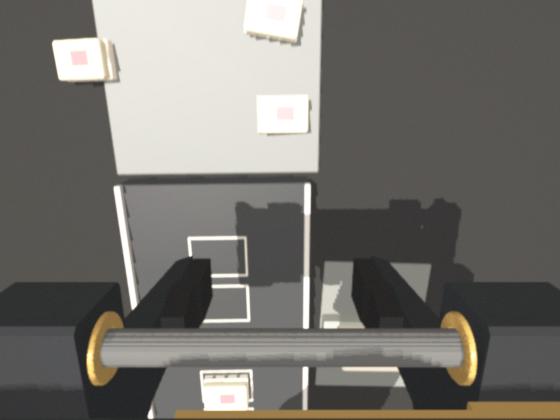

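>>> play_rows --targets '[{"jaw": 0.3, "dx": 0.015, "dy": 0, "dz": 0.012, "yaw": 0}, {"jaw": 0.3, "dx": 0.015, "dy": 0, "dz": 0.015, "yaw": 0}, {"jaw": 0.3, "dx": 0.013, "dy": 0, "dz": 0.02, "yaw": 0}, {"jaw": 0.3, "dx": 0.005, "dy": 0, "dz": 0.015, "yaw": 0}, {"jaw": 0.3, "dx": 0, "dy": 0, "dz": 0, "yaw": 0}]'

```text
clock: 33.15
tool_pos: [0.5828, 0.1674, 0.0988]
eef_rot: [0.725, 0.689, 0.002, 0.009]
contact_force: [-1.1, -0.5, -1.0]
opening: 0.697
```

```bash
python3 -c "
from h import *
s=cam('wrist');blocks(s,reg=(-.15,.09,.152,.33))
go([.585,.172,.04],86.9)
"
```

```text
blk xy 0.5825 0.2407 top 0.0202 longyaw -12.8 size 38.6 26.7  px [272. 101.] plate [0.0482 0.2704]
blk xy 0.4446 0.2194 top 0.0199 longyaw -1.9 size 32.6 27.0  px [ 43. 150.] plate [-0.0884  0.2424]
blk xy 0.5852 0.1726 top 0.0201 longyaw -3.3 size 38.5 26.6  px [283. 213.] plate [0.0543 0.2026]
t 33.2 pos [0.5832 0.1671 0.0997] yaw 87.04 op 0.703 F [-0.4  0.3 -0.5]
shift dx,dy,dz [0.0054 0.0005 0.0597] yaw rad 0.0025 len 0.06
```

>>> play_rows --targets '[{"jaw": 0.3, "dx": 0.005, "dy": 0, "dz": 0.015, "yaw": 0.002}, {"jaw": 0.3, "dx": 0, "dy": 0, "dz": 0.02, "yaw": 0}, {"jaw": 0.3, "dx": 0, "dy": 0, "dz": 0.015, "yaw": 0}, {"jaw": 0.3, "dx": 0, "dy": 0, "dz": 0.008, "yaw": 0}, {"jaw": 0.3, "dx": 0, "dy": 0, "dz": 0, "yaw": 0}]'

```text
clock: 33.7
tool_pos: [0.5867, 0.1686, 0.0397]
eef_rot: [0.728, 0.686, 0.004, 0.01]
contact_force: [-0.3, -0.0, -0.3]
opening: 0.699
```

```bash
python3 -c "
from h import *
go([.585,.1724,.0095],86.9)
"
```

```text
t 33.7 pos [0.5867 0.1686 0.0397] yaw 86.62 op 0.699 F [-0.3 -0.  -0.3]
shift dx,dy,dz [ 0.0039 -0.0025  0.0301] yaw rad -0.0048 len 0.03
```

>>> play_rows --targets '[{"jaw": 0.3, "dx": 0.004, "dy": -0.003, "dz": 0.01, "yaw": -0.005}, {"jaw": 0.3, "dx": 0, "dy": 0, "dz": 0.008, "yaw": 0}, {"jaw": 0.3, "dx": 0, "dy": 0, "dz": 0.005, "yaw": 0}, {"jaw": 0.3, "dx": 0, "dy": 0, "dz": 0.002, "yaw": 0}, {"jaw": 0.3, "dx": 0, "dy": 0, "dz": 0, "yaw": 0}]'

```text
clock: 34.2
tool_pos: [0.5851, 0.1734, 0.0137]
eef_rot: [0.726, 0.688, 0.005, 0.011]
contact_force: [-0.0, -0.8, -0.3]
opening: 0.704
```

```bash
python3 -c "
from h import *
go([.585,.1724,.0095],86.9)
"
```

```text
t 34.2 pos [0.5851 0.1734 0.0137] yaw 86.92 op 0.704 F [-0.  -0.8 -0.3]
shift dx,dy,dz [-0.001  -0.0002  0.0042] yaw rad 0.0004 len 0.004
```

>>> play_rows --targets '[{"jaw": 0.3, "dx": -0.001, "dy": 0, "dz": 0.002, "yaw": 0}, {"jaw": 0.3, "dx": 0, "dy": 0, "dz": 0.002, "yaw": 0}, {"jaw": 0.6, "dx": 0, "dy": 0, "dz": 0, "yaw": 0}, {"jaw": 1, "dx": 0, "dy": 0, "dz": 0, "yaw": 0}, {"jaw": 1, "dx": 0, "dy": 0, "dz": 0, "yaw": 0}]'

```text
clock: 34.7
tool_pos: [0.5859, 0.1723, 0.0102]
eef_rot: [0.726, 0.688, 0.006, 0.011]
contact_force: [-0.2, -0.4, 1.4]
opening: 0.453
```

>>> play_rows --targets '[{"jaw": 1, "dx": 0, "dy": 0, "dz": 0, "yaw": 0}, {"jaw": 1, "dx": 0, "dy": 0, "dz": 0, "yaw": 0}, {"jaw": 1, "dx": 0, "dy": 0, "dz": 0, "yaw": 0}, {"jaw": 1, "dx": 0, "dy": 0, "dz": 0, "yaw": 0}, {"jaw": 1, "dx": 0, "dy": 0, "dz": 0, "yaw": 0}]'

```text
clock: 35.2
tool_pos: [0.586, 0.1723, 0.0104]
eef_rot: [0.726, 0.688, 0.006, 0.011]
contact_force: [-0.1, -0.1, -0.8]
opening: 0.449
```

>>> play_rows --targets '[{"jaw": 1, "dx": 0, "dy": 0, "dz": -0.01, "yaw": 0}, {"jaw": 1, "dx": 0, "dy": 0, "dz": -0.02, "yaw": 0}, {"jaw": 1, "dx": 0, "dy": 0, "dz": -0.03, "yaw": 0}, {"jaw": 1, "dx": 0, "dy": 0, "dz": -0.02, "yaw": 0}, {"jaw": 1, "dx": 0, "dy": 0, "dz": 0, "yaw": 0}]'

```text
clock: 35.7
tool_pos: [0.5835, 0.1731, 0.0946]
eef_rot: [0.726, 0.688, 0.005, 0.011]
contact_force: [0.2, 0.4, 0.1]
opening: 0.454
```

```bash
python3 -c "
from h import *
go([*pl(0,0),.09],87.2)
"
```

```text
t 35.7 pos [0.5835 0.1731 0.0946] yaw 86.93 op 0.454 F [0.2 0.4 0.1]
shift dx,dy,dz [-0.2032 -0.0518  0.0049] yaw rad -0.0047 len 0.21
```

>>> play_rows --targets '[{"jaw": 1, "dx": -0.03, "dy": -0.007, "dz": 0, "yaw": 0}, {"jaw": 1, "dx": -0.042, "dy": -0.01, "dz": 0, "yaw": 0}, {"jaw": 1, "dx": -0.042, "dy": -0.01, "dz": 0, "yaw": 0}, {"jaw": 1, "dx": -0.042, "dy": -0.01, "dz": 0, "yaw": 0}, {"jaw": 1, "dx": -0.025, "dy": -0.006, "dz": 0, "yaw": 0}]'

```text
clock: 36.2
tool_pos: [0.5303, -0.0038, 0.0932]
eef_rot: [0.723, 0.691, 0.009, 0.009]
contact_force: [0.7, -0.2, -1.1]
opening: 0.451
```

>>> play_rows --targets '[{"jaw": 1, "dx": -0.01, "dy": -0.002, "dz": 0, "yaw": 0}, {"jaw": 1, "dx": 0, "dy": 0, "dz": 0, "yaw": 0}, {"jaw": 1, "dx": 0, "dy": 0, "dz": 0, "yaw": 0}, {"jaw": 1, "dx": 0, "dy": 0, "dz": 0, "yaw": 0}, {"jaw": 1, "dx": 0, "dy": 0, "dz": 0, "yaw": 0}]'

```text
clock: 36.7
tool_pos: [0.5275, -0.0135, 0.0919]
eef_rot: [0.723, 0.691, 0.009, 0.008]
contact_force: [0.3, 0.1, 0.2]
opening: 0.452
```

```bash
python3 -c "
from h import *
go([*pl(0,0),.06],87.2)
"
```

```text
t 36.7 pos [ 0.5275 -0.0135  0.0919] yaw 87.39 op 0.452 F [0.3 0.1 0.2]
shift dx,dy,dz [-0.0138 -0.0067  0.0318] yaw rad 0.0033 len 0.035
```

>>> play_rows --targets '[{"jaw": 1, "dx": -0.007, "dy": -0.004, "dz": 0.006, "yaw": 0.003}, {"jaw": 1, "dx": -0.006, "dy": -0.003, "dz": 0.008, "yaw": 0}, {"jaw": 1, "dx": 0, "dy": 0, "dz": 0.008, "yaw": 0}, {"jaw": 1, "dx": 0, "dy": 0, "dz": 0.006, "yaw": 0}, {"jaw": 1, "dx": 0, "dy": 0, "dz": 0, "yaw": 0}]'

```text
clock: 37.2
tool_pos: [0.5203, -0.0244, 0.0609]
eef_rot: [0.723, 0.691, 0.01, 0.008]
contact_force: [-0.6, -0.2, -0.7]
opening: 0.453
```

```bash
python3 -c "
from h import *
go([*pl(0,0),.0352],87.2)
"
```

```text
t 37.2 pos [ 0.5203 -0.0244  0.0609] yaw 87.43 op 0.453 F [-0.6 -0.2 -0.7]
shift dx,dy,dz [-0.0026  0.0002  0.0257] yaw rad 0.0041 len 0.026
```

>>> play_rows --targets '[{"jaw": 1, "dx": -0.002, "dy": 0, "dz": 0.007, "yaw": 0.004}, {"jaw": 1, "dx": 0, "dy": 0, "dz": 0.007, "yaw": 0}, {"jaw": 1, "dx": 0, "dy": 0, "dz": 0.005, "yaw": 0}, {"jaw": 1, "dx": 0, "dy": 0, "dz": 0.003, "yaw": 0}, {"jaw": 1, "dx": 0, "dy": 0, "dz": 0, "yaw": 0}]'

```text
clock: 37.7
tool_pos: [0.5212, -0.0261, 0.0367]
eef_rot: [0.724, 0.69, 0.01, 0.007]
contact_force: [-0.5, 0.7, -0.8]
opening: 0.451
```

```bash
python3 -c "
from h import *
go([*pl(0,0),.0352],87.2)
"
```

```text
t 37.7 pos [ 0.5212 -0.0261  0.0367] yaw 87.21 op 0.451 F [-0.5  0.7 -0.8]
shift dx,dy,dz [-0.0009 -0.0001  0.0014] yaw rad 0.0001 len 0.002
```

>>> play_rows --targets '[{"jaw": 1, "dx": -0.001, "dy": 0, "dz": 0.001, "yaw": 0}, {"jaw": 1, "dx": 0, "dy": 0, "dz": 0.0005, "yaw": 0}, {"jaw": 0.5, "dx": 0, "dy": 0, "dz": 0, "yaw": 0}, {"jaw": 0.4, "dx": 0, "dy": 0, "dz": 0, "yaw": 0}, {"jaw": 0.3, "dx": 0, "dy": 0, "dz": 0, "yaw": 0}]'

```text
clock: 38.2
tool_pos: [0.5217, -0.0271, 0.0357]
eef_rot: [0.724, 0.69, 0.01, 0.008]
contact_force: [0.8, 0.1, 0.2]
opening: 0.66
```

>>> play_rows --targets '[{"jaw": 0.3, "dx": 0, "dy": 0, "dz": 0, "yaw": 0}, {"jaw": 0.3, "dx": 0, "dy": 0, "dz": -0.015, "yaw": 0}, {"jaw": 0.3, "dx": 0, "dy": 0, "dz": -0.035, "yaw": 0}, {"jaw": 0.3, "dx": 0, "dy": 0, "dz": -0.04, "yaw": 0}, {"jaw": 0.3, "dx": 0, "dy": 0, "dz": -0.04, "yaw": 0}]'

```text
clock: 38.7
tool_pos: [0.5149, -0.0274, 0.1651]
eef_rot: [0.723, 0.69, 0.006, 0.004]
contact_force: [0.6, 0.6, 0.4]
opening: 0.702
```

```bash
python3 -c "
from h import *
s=cam('wrist');save(s['frame'],'w22',1);blocks(s,zb=.03,reg=(-.06,.06,-.15,.15))
s=cam('top');blocks(s,reg=(-.13,.09,.152,.33))
go([.583,.2415,.17],77.2)
"
```

```text
blk xy 0.5211 -0.0267 top 0.0441 longyaw -3.0 size 38.4 27.2  px [287. 204.] plate [0.0001 0.0003]
blk xy 0.5186 -0.0699 top 0.0440 longyaw -3.1 size 38.6 27.1  px [286. 257.] plate [-0.0003 -0.043 ]
blk xy 0.5171 -0.1110 top 0.0578 longyaw -3.3 size 38.2 24.7  px [287. 309.] plate [ 0.0003 -0.0841]
blk xy 0.5828 0.2426 top 0.0225 longyaw -12.6 size 38.7 26.5  px [149. 204.] plate [0.0484 0.2723]
blk xy 0.4402 0.2209 top 0.0220 longyaw 1.3 size 35.9 25.7  px [156. 258.] plate [-0.0929  0.2437]
t 38.8 pos [ 0.5184 -0.0267  0.1684] yaw 87.28 op 0.701 F [ 0.4 -0.4 -0.8]
shift dx,dy,dz [0.271  0.0518 0.0007] yaw rad 0.1759 len 0.276
```

>>> play_rows --targets '[{"jaw": 0.3, "dx": 0.03, "dy": 0.006, "dz": 0, "yaw": 0}, {"jaw": 0.3, "dx": 0.045, "dy": 0.009, "dz": 0, "yaw": 0}, {"jaw": 0.3, "dx": 0.045, "dy": 0.009, "dz": 0, "yaw": 0}, {"jaw": 0.3, "dx": 0.045, "dy": 0.009, "dz": 0, "yaw": 0}, {"jaw": 0.3, "dx": 0.035, "dy": 0.007, "dz": 0, "yaw": 0}]'

```text
clock: 39.3
tool_pos: [0.5697, 0.1662, 0.1672]
eef_rot: [0.729, 0.684, 0.006, 0.01]
contact_force: [-0.3, -0.1, 0.5]
opening: 0.701
```

>>> play_rows --targets '[{"jaw": 0.3, "dx": 0.02, "dy": 0.005, "dz": 0.01, "yaw": 0.06}, {"jaw": 0.3, "dx": 0.005, "dy": 0, "dz": 0.02, "yaw": 0.06}, {"jaw": 0.3, "dx": 0, "dy": 0, "dz": 0.02, "yaw": 0.055}, {"jaw": 0.3, "dx": 0, "dy": 0, "dz": 0.01, "yaw": 0}, {"jaw": 0.3, "dx": 0, "dy": 0, "dz": 0, "yaw": 0}]'

```text
clock: 39.8
tool_pos: [0.5771, 0.2013, 0.1027]
eef_rot: [0.784, 0.62, 0.008, 0.008]
contact_force: [-0.9, -0.8, -0.2]
opening: 0.697
```

```bash
python3 -c "
from h import *
s=cam('wrist');save(s['frame'],'w23',1);blocks(s,reg=(-.15,.09,.152,.33))
go([.5826,.2413,.04],77.2)
"
```

```text
blk xy 0.5824 0.2411 top 0.0201 longyaw -12.3 size 38.3 26.8  px [272. 159.] plate [0.0481 0.2708]
blk xy 0.4462 0.2198 top 0.0199 longyaw -3.8 size 30.4 27.6  px [ 73. 240.] plate [-0.0868  0.2429]
t 39.85 pos [0.5774 0.2014 0.1033] yaw 76.65 op 0.702 F [-0.3  0.1 -0.3]
shift dx,dy,dz [ 0.0398 -0.0056  0.0634] yaw rad -0.0095 len 0.075
```

View pics/w23.png

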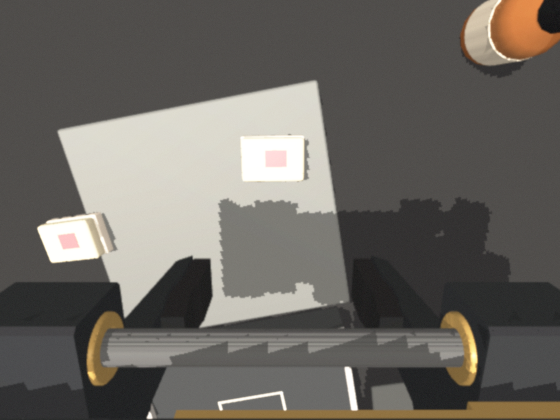

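>>> play_rows --targets '[{"jaw": 0.3, "dx": 0.015, "dy": -0.002, "dz": 0.01, "yaw": -0.009}, {"jaw": 0.3, "dx": 0.015, "dy": -0.002, "dz": 0.015, "yaw": 0}, {"jaw": 0.3, "dx": 0.008, "dy": -0.001, "dz": 0.015, "yaw": 0}, {"jaw": 0.3, "dx": 0, "dy": 0, "dz": 0.015, "yaw": 0}, {"jaw": 0.3, "dx": 0, "dy": 0, "dz": 0, "yaw": 0}]'

```text
clock: 40.35
tool_pos: [0.584, 0.2436, 0.0453]
eef_rot: [0.781, 0.624, 0.011, 0.008]
contact_force: [-0.8, -0.4, 0.0]
opening: 0.7
```

```bash
python3 -c "
from h import *
go([.5826,.2413,.0095],77.4)
"
```

```text
t 40.35 pos [0.584  0.2436 0.0453] yaw 77.28 op 0.7 F [-0.8 -0.4  0. ]
shift dx,dy,dz [-0.0028 -0.0018  0.0357] yaw rad -0.0021 len 0.036
```

>>> play_rows --targets '[{"jaw": 0.3, "dx": -0.003, "dy": -0.002, "dz": 0.01, "yaw": -0.002}, {"jaw": 0.3, "dx": 0, "dy": 0, "dz": 0.01, "yaw": 0}, {"jaw": 0.3, "dx": 0, "dy": 0, "dz": 0.007, "yaw": 0}, {"jaw": 0.3, "dx": 0, "dy": 0, "dz": 0.003, "yaw": 0}, {"jaw": 0.3, "dx": 0, "dy": 0, "dz": 0, "yaw": 0}]'

```text
clock: 40.85
tool_pos: [0.5821, 0.2389, 0.0121]
eef_rot: [0.781, 0.625, 0.01, 0.009]
contact_force: [-0.6, 0.4, -0.6]
opening: 0.695
```

```bash
python3 -c "
from h import *
go([.5826,.2413,.0095],77.4)
"
```

```text
t 40.85 pos [0.5821 0.2389 0.0121] yaw 77.32 op 0.695 F [-0.6  0.4 -0.6]
shift dx,dy,dz [ 0.0024 -0.0001  0.0026] yaw rad -0.0014 len 0.004
```

>>> play_rows --targets '[{"jaw": 0.3, "dx": 0.002, "dy": 0, "dz": 0.002, "yaw": 0}, {"jaw": 0.3, "dx": 0, "dy": 0, "dz": 0, "yaw": 0}, {"jaw": 0.6, "dx": 0, "dy": 0, "dz": 0, "yaw": 0}, {"jaw": 1, "dx": 0, "dy": 0, "dz": 0, "yaw": 0}, {"jaw": 1, "dx": 0, "dy": 0, "dz": 0, "yaw": 0}]'

```text
clock: 41.35
tool_pos: [0.5837, 0.2414, 0.0113]
eef_rot: [0.781, 0.624, 0.011, 0.009]
contact_force: [0.2, 0.5, -0.5]
opening: 0.453
```

>>> play_rows --targets '[{"jaw": 1, "dx": 0, "dy": 0, "dz": 0, "yaw": 0}, {"jaw": 1, "dx": 0, "dy": 0, "dz": 0, "yaw": 0}, {"jaw": 1, "dx": 0, "dy": 0, "dz": 0, "yaw": 0}, {"jaw": 1, "dx": 0, "dy": 0, "dz": 0, "yaw": 0}, {"jaw": 1, "dx": 0, "dy": 0, "dz": 0, "yaw": 0}]'

```text
clock: 41.85
tool_pos: [0.5837, 0.2414, 0.0115]
eef_rot: [0.781, 0.624, 0.011, 0.009]
contact_force: [0.4, 0.5, -1.3]
opening: 0.453
```

>>> play_rows --targets '[{"jaw": 1, "dx": 0, "dy": 0, "dz": -0.01, "yaw": 0}, {"jaw": 1, "dx": 0, "dy": 0, "dz": -0.02, "yaw": 0}, {"jaw": 1, "dx": 0, "dy": 0, "dz": -0.03, "yaw": 0}, {"jaw": 1, "dx": 0, "dy": 0, "dz": -0.025, "yaw": 0}, {"jaw": 1, "dx": 0, "dy": 0, "dz": 0, "yaw": 0}]'

```text
clock: 42.35
tool_pos: [0.5806, 0.2415, 0.1009]
eef_rot: [0.781, 0.625, 0.01, 0.009]
contact_force: [0.1, -0.1, -0.8]
opening: 0.452
```

```bash
python3 -c "
from h import *
go([*pl(0,.044),.09],87.2)
"
```

```text
t 42.35 pos [0.5806 0.2415 0.1009] yaw 77.33 op 0.452 F [ 0.1 -0.1 -0.8]
shift dx,dy,dz [-0.2317 -0.0071  0.0094] yaw rad -0.1723 len 0.232
```

>>> play_rows --targets '[{"jaw": 1, "dx": -0.03, "dy": -0.001, "dz": 0, "yaw": 0}, {"jaw": 1, "dx": -0.045, "dy": -0.001, "dz": 0, "yaw": 0}, {"jaw": 1, "dx": -0.045, "dy": -0.002, "dz": 0, "yaw": 0}, {"jaw": 1, "dx": -0.045, "dy": -0.002, "dz": 0, "yaw": 0}, {"jaw": 1, "dx": -0.03, "dy": -0.001, "dz": 0, "yaw": 0}]'

```text
clock: 42.85
tool_pos: [0.5303, 0.0549, 0.0992]
eef_rot: [0.778, 0.628, 0.015, 0.006]
contact_force: [1.0, -0.0, 0.3]
opening: 0.449
```

>>> play_rows --targets '[{"jaw": 1, "dx": -0.012, "dy": 0, "dz": 0, "yaw": -0.06}, {"jaw": 1, "dx": 0, "dy": 0, "dz": 0, "yaw": -0.06}, {"jaw": 1, "dx": 0, "dy": 0, "dz": 0, "yaw": -0.05}, {"jaw": 1, "dx": 0, "dy": 0, "dz": 0, "yaw": 0}, {"jaw": 1, "dx": 0, "dy": 0, "dz": 0, "yaw": 0}]'

```text
clock: 43.35
tool_pos: [0.5237, 0.0329, 0.0971]
eef_rot: [0.724, 0.69, 0.009, 0.008]
contact_force: [-0.0, -0.0, -0.1]
opening: 0.45
```

```bash
python3 -c "
from h import *
go([*pl(0,.044),.06],87.2)
"
```

```text
t 43.35 pos [0.5237 0.0329 0.0971] yaw 87.28 op 0.45 F [-0.  -0.  -0.1]
shift dx,dy,dz [-0.016  -0.0007  0.037 ] yaw rad 0.0014 len 0.04
```

>>> play_rows --targets '[{"jaw": 1, "dx": -0.007, "dy": 0, "dz": 0.006, "yaw": 0.001}, {"jaw": 1, "dx": -0.007, "dy": 0, "dz": 0.01, "yaw": 0}, {"jaw": 1, "dx": 0, "dy": 0, "dz": 0.01, "yaw": 0}, {"jaw": 1, "dx": 0, "dy": 0, "dz": 0.008, "yaw": 0}, {"jaw": 1, "dx": 0, "dy": 0, "dz": 0, "yaw": 0}]'

```text
clock: 43.85
tool_pos: [0.5235, 0.0179, 0.0593]
eef_rot: [0.725, 0.689, 0.008, 0.008]
contact_force: [0.1, 0.4, -0.5]
opening: 0.452
```

```bash
python3 -c "
from h import *
go([*pl(0,.044),.036],87.2)
"
```

```text
t 43.85 pos [0.5235 0.0179 0.0593] yaw 87.14 op 0.452 F [ 0.1  0.4 -0.5]
shift dx,dy,dz [-0.001  -0.0008  0.0233] yaw rad -0.0011 len 0.023
```

>>> play_rows --targets '[{"jaw": 1, "dx": -0.001, "dy": -0.001, "dz": 0.006, "yaw": 0}, {"jaw": 1, "dx": 0, "dy": 0, "dz": 0.006, "yaw": 0}, {"jaw": 1, "dx": 0, "dy": 0, "dz": 0.004, "yaw": 0}, {"jaw": 1, "dx": 0, "dy": 0, "dz": 0.003, "yaw": 0}, {"jaw": 1, "dx": 0, "dy": 0, "dz": 0, "yaw": 0}]'

```text
clock: 44.35
tool_pos: [0.5229, 0.0181, 0.0383]
eef_rot: [0.724, 0.69, 0.009, 0.007]
contact_force: [-0.9, 0.3, -1.8]
opening: 0.455
```

```bash
python3 -c "
from h import *
go([*pl(0,.044),.036],87.2)
"
```

```text
t 44.35 pos [0.5229 0.0181 0.0383] yaw 87.22 op 0.455 F [-0.9  0.3 -1.8]
shift dx,dy,dz [-0.0011  0.0003  0.0023] yaw rad 0.0004 len 0.003
```

>>> play_rows --targets '[{"jaw": 1, "dx": -0.001, "dy": 0, "dz": 0.0015, "yaw": 0}, {"jaw": 1, "dx": 0, "dy": 0, "dz": 0.0005, "yaw": 0}, {"jaw": 0.5, "dx": 0, "dy": 0, "dz": 0, "yaw": 0}, {"jaw": 0.4, "dx": 0, "dy": 0, "dz": 0, "yaw": 0}, {"jaw": 0.3, "dx": 0, "dy": 0, "dz": 0, "yaw": 0}]'

```text
clock: 44.85
tool_pos: [0.5235, 0.0171, 0.0368]
eef_rot: [0.724, 0.69, 0.009, 0.008]
contact_force: [0.1, 0.5, -0.5]
opening: 0.656
```

>>> play_rows --targets '[{"jaw": 0.3, "dx": 0, "dy": 0, "dz": 0, "yaw": 0}, {"jaw": 0.3, "dx": 0, "dy": 0, "dz": -0.015, "yaw": 0}, {"jaw": 0.3, "dx": 0, "dy": 0, "dz": -0.035, "yaw": 0}, {"jaw": 0.3, "dx": 0, "dy": 0, "dz": -0.04, "yaw": 0}, {"jaw": 0.3, "dx": 0, "dy": 0, "dz": -0.03, "yaw": 0}]'

```text
clock: 45.35
tool_pos: [0.5178, 0.0168, 0.157]
eef_rot: [0.723, 0.69, 0.005, 0.005]
contact_force: [1.1, -0.0, -0.6]
opening: 0.701
```

```bash
python3 -c "
from h import *
s=cam('wrist');save(s['frame'],'w24',1);blocks(s,zb=.03,reg=(-.06,.06,-.15,.15))
s=cam('scene');save(s['frame'][180:330,300:480],'s24',4)
go([.443,.219,.17],87)
"
```

```text
blk xy 0.5229 0.0173 top 0.0442 longyaw -3.0 size 38.5 26.5  px [286. 206.] plate [-0.0003  0.0444]
blk xy 0.5210 -0.0261 top 0.0441 longyaw -3.2 size 38.6 27.3  px [286. 261.] plate [-0.      0.0009]
blk xy 0.5184 -0.0692 top 0.0440 longyaw -3.3 size 38.7 28.0  px [286. 311.] plate [-0.0005 -0.0423]
blk xy 0.5165 -0.1182 top 0.0580 longyaw -3.4 size 38.4 16.3  px [286. 375.] plate [-0.     -0.0913]
t 45.45 pos [0.52   0.0173 0.1587] yaw 87.28 op 0.701 F [ 0.7 -0.3  0.1]
shift dx,dy,dz [ 0.1979 -0.0863 -0.0128] yaw rad 0.0049 len 0.216
```

View pics/s24.png

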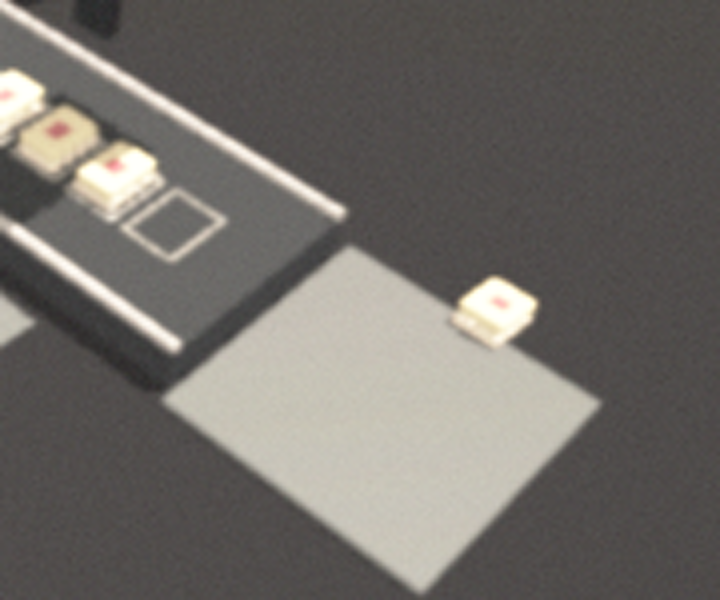

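>>> play_rows --targets '[{"jaw": 0.3, "dx": 0.03, "dy": -0.015, "dz": 0, "yaw": 0}, {"jaw": 0.3, "dx": 0.042, "dy": -0.02, "dz": 0, "yaw": 0}, {"jaw": 0.3, "dx": 0.042, "dy": -0.02, "dz": 0, "yaw": 0}, {"jaw": 0.3, "dx": 0.03, "dy": -0.015, "dz": 0, "yaw": 0}, {"jaw": 0.3, "dx": 0, "dy": 0, "dz": 0, "yaw": 0}]'

```text
clock: 45.95
tool_pos: [0.4565, 0.1666, 0.1548]
eef_rot: [0.727, 0.687, 0.008, 0.007]
contact_force: [0.9, -0.3, -0.1]
opening: 0.704
```

```bash
python3 -c "
from h import *
s=cam('wrist');save(s['frame'],'w25',1.3)
P=depthpts(s);z=P[:,:,2];img=s['frame'].astype(int)
m=(z>.012)&(z<.04)&(P[:,:,1]>.19)&(P[:,:,1]<.25)&(P[:,:,0]<.49)
n,lab,st,c=cv2.connectedComponentsWithStats(m.astype(np.uint8));i=1+np.argmax(st[1:,4]);print(st[i],c[i])
Q=P[lab==i];A=np.c_[Q[:,:2]-Q[:,:2].mean(0),np.ones(len(Q))];
from scipy.stats import theilslopes
print(Q.min(0),Q.max(0),Q.mean(0)); 
for x0 in np.arange(Q[:,0].min(),Q[:,0].max(),.004):
    k=(Q[:,0]>=x0)&(Q[:,0]<x0+.004); print(round(x0,4),k.sum(),np.median(Q[k,2]).round(4),Q[k,2].max().round(4))
go([.443,.219,.10],87)
"
```

```text
[ 225  114   54   38 1914] [251.85370951 132.2816092 ]
[0.41905598 0.2048382  0.01204581] [0.46014854 0.23319818 0.02333456] [0.44003346 0.21967353 0.01783613]
0.4191 155 0.0139 0.0161
0.4231 185 0.0149 0.0167
0.4271 182 0.0158 0.0182
0.4311 190 0.0167 0.0188
0.4351 190 0.0179 0.0195
0.4391 190 0.0186 0.0206
0.4431 196 0.0196 0.0217
0.4471 196 0.0204 0.0231
0.4511 197 0.0214 0.0233
0.4551 200 0.0206 0.0233
0.4591 33 0.0128 0.0144
t 46.0 pos [0.4573 0.1639 0.1546] yaw 86.64 op 0.696 F [-0.5 -0.  -1.1]
shift dx,dy,dz [ 0.0542 -0.0187  0.0541] yaw rad -0.0064 len 0.079
```

View pics/w25.png

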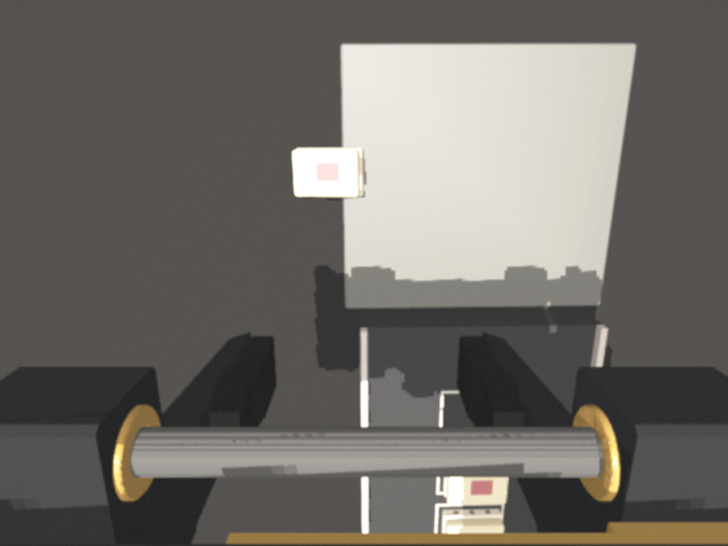

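>>> play_rows --targets '[{"jaw": 0.2, "dx": 0.018, "dy": -0.007, "dz": 0.012, "yaw": -0.006}, {"jaw": 0.2, "dx": 0.018, "dy": -0.007, "dz": 0.015, "yaw": 0}, {"jaw": 0.2, "dx": 0.014, "dy": -0.005, "dz": 0.015, "yaw": 0}, {"jaw": 0.2, "dx": 0.003, "dy": 0, "dz": 0.01, "yaw": 0}, {"jaw": 0.2, "dx": 0, "dy": 0, "dz": 0, "yaw": 0}]'

```text
clock: 46.5
tool_pos: [0.445, 0.2099, 0.0975]
eef_rot: [0.729, 0.684, 0.003, 0.011]
contact_force: [-0.0, -0.9, 0.5]
opening: 0.801
```

```bash
python3 -c "
from h import *
go([.437,.2195,.05],87)
"
```

```text
t 46.5 pos [0.445  0.2099 0.0975] yaw 86.36 op 0.801 F [-0.  -0.9  0.5]
shift dx,dy,dz [ 0.0096 -0.0096  0.0472] yaw rad -0.0112 len 0.049
```

>>> play_rows --targets '[{"jaw": 0.2, "dx": 0.009, "dy": -0.009, "dz": 0.012, "yaw": -0.011}, {"jaw": 0.2, "dx": 0, "dy": -0.001, "dz": 0.015, "yaw": 0}, {"jaw": 0.2, "dx": 0, "dy": 0, "dz": 0.015, "yaw": 0}, {"jaw": 0.2, "dx": 0, "dy": 0, "dz": 0.005, "yaw": 0}, {"jaw": 0.2, "dx": 0, "dy": 0, "dz": 0, "yaw": 0}]'

```text
clock: 47.0
tool_pos: [0.4411, 0.2104, 0.0496]
eef_rot: [0.729, 0.684, 0.002, 0.015]
contact_force: [-0.7, -0.8, 0.1]
opening: 0.801
```

```bash
python3 -c "
from h import *
go([.437,.2195,.0095],87)
"
```

```text
t 47.0 pos [0.4411 0.2104 0.0496] yaw 86.33 op 0.801 F [-0.7 -0.8  0.1]
shift dx,dy,dz [ 0.0095 -0.0056  0.0398] yaw rad -0.0117 len 0.041
```

>>> play_rows --targets '[{"jaw": 0.2, "dx": 0.006, "dy": -0.004, "dz": 0.008, "yaw": -0.012}, {"jaw": 0.2, "dx": 0.004, "dy": -0.003, "dz": 0.008, "yaw": 0}, {"jaw": 0.2, "dx": 0.002, "dy": 0, "dz": 0.008, "yaw": 0}, {"jaw": 0.2, "dx": 0, "dy": 0, "dz": 0.004, "yaw": 0}, {"jaw": 0.2, "dx": 0, "dy": 0, "dz": 0, "yaw": 0}]'

```text
clock: 47.5
tool_pos: [0.4372, 0.2227, 0.0212]
eef_rot: [0.726, 0.688, 0.004, 0.015]
contact_force: [0.0, 0.0, 0.5]
opening: 0.801
```

```bash
python3 -c "
from h import *
go([.437,.2195,.0095],87)
print(yawdeg(r.get_state())[2][:,2])
s=cam('wrist');save(s['frame'],'w26',1)
"
```

```text
t 47.5 pos [0.4372 0.2227 0.0212] yaw 86.94 op 0.801 F [0.  0.  0.5]
shift dx,dy,dz [-0.0031 -0.0003  0.0117] yaw rad -0.001 len 0.012
[ 0.02678752 -0.01562747 -0.99951899]
```

View pics/w26.png

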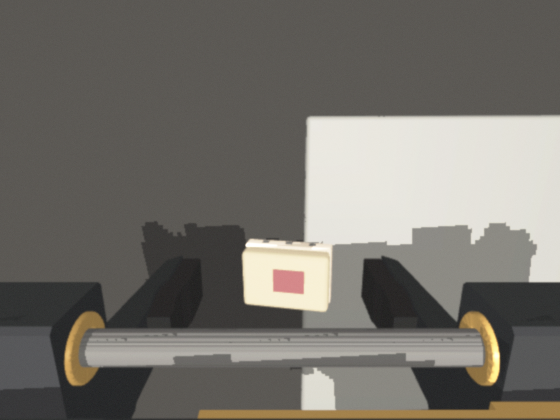

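>>> play_rows --targets '[{"jaw": 0.2, "dx": -0.003, "dy": 0, "dz": 0.004, "yaw": 0}, {"jaw": 0.2, "dx": 0, "dy": 0, "dz": 0.004, "yaw": 0}, {"jaw": 0.2, "dx": 0, "dy": 0, "dz": 0.002, "yaw": 0}, {"jaw": 0.2, "dx": 0, "dy": 0, "dz": 0, "yaw": 0}, {"jaw": 0.2, "dx": 0, "dy": 0, "dz": 0, "yaw": 0}]'

```text
clock: 48.05
tool_pos: [0.4379, 0.2189, 0.0111]
eef_rot: [0.726, 0.688, 0.005, 0.015]
contact_force: [-0.2, 0.2, -0.1]
opening: 0.8
```

>>> play_rows --targets '[{"jaw": 0.2, "dx": 0, "dy": 0.004, "dz": 0, "yaw": 0}, {"jaw": 0.2, "dx": 0, "dy": 0.004, "dz": 0, "yaw": 0}, {"jaw": 0.2, "dx": 0, "dy": 0.004, "dz": 0, "yaw": 0}, {"jaw": 0.2, "dx": 0, "dy": 0.004, "dz": 0, "yaw": 0}, {"jaw": 0.2, "dx": 0, "dy": 0.004, "dz": 0, "yaw": 0}]'

```text
clock: 48.55
tool_pos: [0.4595, 0.2178, 0.0122]
eef_rot: [0.726, 0.688, 0.005, 0.015]
contact_force: [-0.8, 0.8, -0.5]
opening: 0.8
```

```bash
python3 -c "
from h import *
go([.48,.2195,.0095],87)
s=cam('wrist');save(s['frame'],'w27',1)
"
```

```text
t 48.55 pos [0.4595 0.2178 0.0122] yaw 86.89 op 0.8 F [-0.8  0.8 -0.5]
shift dx,dy,dz [0.0029 0.0203 0.0032] yaw rad -0.0019 len 0.021
```

View pics/w27.png

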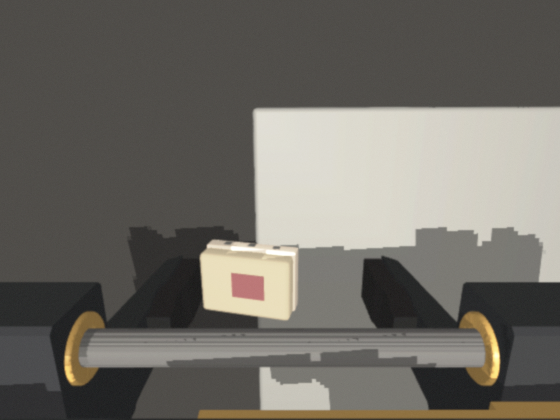

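>>> play_rows --targets '[{"jaw": 0.2, "dx": 0.001, "dy": 0.004, "dz": 0.0008, "yaw": 0}, {"jaw": 0.2, "dx": 0, "dy": 0.004, "dz": 0.0006, "yaw": 0}, {"jaw": 0.2, "dx": 0, "dy": 0.004, "dz": 0.0004, "yaw": 0}, {"jaw": 0.2, "dx": 0, "dy": 0.004, "dz": 0.0002, "yaw": 0}, {"jaw": 0.2, "dx": 0, "dy": 0.004, "dz": 0.0002, "yaw": 0}]'

```text
clock: 49.1
tool_pos: [0.4676, 0.2182, 0.0093]
eef_rot: [0.724, 0.69, -0.003, 0.009]
contact_force: [-9.6, 1.3, 3.9]
opening: 0.798
```

```bash
python3 -c "
from h import *
go([.50,.2195,.0105],87)
s=cam('wrist');save(s['frame'],'w28',1)
"
```

```text
t 49.1 pos [0.4676 0.2182 0.0093] yaw 87.25 op 0.798 F [-9.6  1.3  3.9]
shift dx,dy,dz [ 0.0029  0.0323 -0.001 ] yaw rad 0.0043 len 0.032
```

View pics/w28.png

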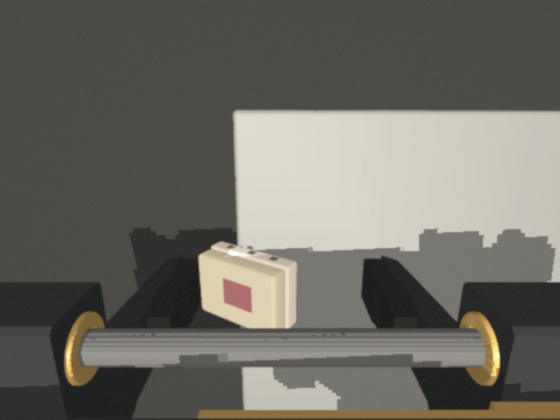

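>>> play_rows --targets '[{"jaw": 0.2, "dx": 0, "dy": -0.005, "dz": 0, "yaw": 0}, {"jaw": 0.2, "dx": 0, "dy": -0.005, "dz": -0.004, "yaw": 0}, {"jaw": 0.2, "dx": 0, "dy": 0, "dz": -0.02, "yaw": 0}, {"jaw": 0.2, "dx": -0.01, "dy": 0, "dz": -0.04, "yaw": 0}, {"jaw": 0.2, "dx": -0.02, "dy": 0, "dz": -0.04, "yaw": 0}]'

```text
clock: 49.65
tool_pos: [0.4531, 0.1923, 0.1129]
eef_rot: [0.722, 0.692, -0.006, 0.007]
contact_force: [1.7, -0.6, -0.7]
opening: 0.798
```

```bash
cat >> h.py <<'E'
def tilted(s,box):
    P=depthpts(s);z=P[:,:,2]
    m=(z>.0105)&(z<.04)&(P[:,:,0]>box[0])&(P[:,:,0]<box[1])&(P[:,:,1]>box[2])&(P[:,:,1]<box[3])
    n,lab,st,c=cv2.connectedComponentsWithStats(m.astype(np.uint8));i=1+np.argmax(st[1:,4])
    Q=P[lab==i]; k=np.ones(len(Q),bool)
    for _ in range(6):
        A=np.c_[Q[k][:,:2],np.ones(k.sum())];co=np.linalg.lstsq(A,Q[k][:,2],rcond=None)[0]
        e=Q[:,2]-np.c_[Q[:,:2],np.ones(len(Q))]@co; k=abs(e)<.002
    (cx,cy),(a,b),ang=cv2.minAreaRect((Q[k][:,:2]*1000).astype(np.float32))
    if a<b:a,b,ang=b,a,ang+90
    print("n",len(Q),k.sum(),"centre",cx,cy,"size",a,b,"long yaw",(ang+90)%180-90,"slope",co[:2],"z at c",co@[cx/1000,cy/1000,1],"bbox",Q.min(0).round(4),Q.max(0).round(4))
E
python3 -c "
from h import *
go([.50,.2195,.0105],87)
s=cam('wrist');save(s['frame'],'w29',1.3)
tilted(s,(.38,.50,.17,.27))
"
```

```text
t 49.65 pos [0.4531 0.1923 0.1129] yaw 87.61 op 0.798 F [ 1.7 -0.6 -0.7]
shift dx,dy,dz [0.031  0.0454 0.102 ] yaw rad 0.0107 len 0.116
n 2470 2347 centre 452.6739196777344 219.31317138671875 size 38.51529312133789 26.919567108154297 long yaw -1.7733154296875 slope [-1.56059922e-05 -2.17380998e-03] z at c 0.01977404828949656 bbox [0.4333 0.2053 0.0105] [0.4726 0.2337 0.0222]
```

View pics/w29.png

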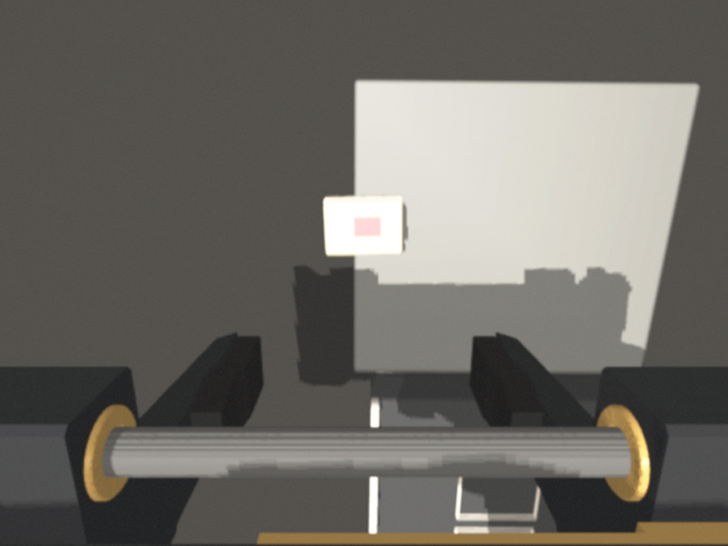

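```bash
python3 -c "
from h import *
go([.4527,.2193,.05],88)
print(yawdeg(r.get_state())[2][:,2])
"
```

```text
t 49.7 pos [0.4551 0.1878 0.1176] yaw 87.31 op 0.801 F [ 0.  -3.2  3.4]
shift dx,dy,dz [ 0.0328 -0.0045  0.0669] yaw rad -0.012 len 0.075
[ 0.00759119 -0.02123131 -0.99974577]
```

>>> play_rows --targets '[{"jaw": 0.25, "dx": 0.015, "dy": -0.002, "dz": 0.015, "yaw": -0.01}, {"jaw": 0.25, "dx": 0.012, "dy": -0.002, "dz": 0.018, "yaw": 0}, {"jaw": 0.25, "dx": 0.005, "dy": 0, "dz": 0.018, "yaw": 0}, {"jaw": 0.25, "dx": 0, "dy": 0, "dz": 0.008, "yaw": 0}, {"jaw": 0.25, "dx": 0, "dy": 0, "dz": 0, "yaw": 0}]'

```text
clock: 50.2
tool_pos: [0.4593, 0.2173, 0.0617]
eef_rot: [0.723, 0.691, 0.001, 0.014]
contact_force: [0.4, -0.7, -0.1]
opening: 0.747
```

```bash
python3 -c "
from h import *
go([.4527,.2193,.011],88)
s=cam('wrist');tilted(s,(.38,.50,.17,.27))
"
```

```text
t 50.2 pos [0.4593 0.2173 0.0617] yaw 87.45 op 0.747 F [ 0.4 -0.7 -0.1]
shift dx,dy,dz [ 0.0027 -0.0078  0.0505] yaw rad -0.0096 len 0.051
n 3562 3260 centre 452.663330078125 219.343994140625 size 38.57373809814453 27.35554313659668 long yaw -1.288116455078125 slope [ 0.00397151 -0.00907928] z at c 0.019750275647484623 bbox [0.4333 0.2053 0.0105] [0.4728 0.2337 0.0218]
```

>>> play_rows --targets '[{"jaw": 0.25, "dx": 0.002, "dy": -0.007, "dz": 0.01, "yaw": -0.01}, {"jaw": 0.25, "dx": 0, "dy": -0.001, "dz": 0.012, "yaw": 0}, {"jaw": 0.25, "dx": 0, "dy": 0, "dz": 0.01, "yaw": 0}, {"jaw": 0.25, "dx": 0, "dy": 0, "dz": 0.005, "yaw": 0}, {"jaw": 0.25, "dx": 0, "dy": 0, "dz": 0, "yaw": 0}]'

```text
clock: 50.75
tool_pos: [0.4548, 0.2181, 0.0265]
eef_rot: [0.72, 0.694, 0.004, 0.016]
contact_force: [0.2, -0.4, 0.6]
opening: 0.754
```

```bash
python3 -c "
from h import *
go([.4527,.2193,.011],88)
"
```

```text
t 50.75 pos [0.4548 0.2181 0.0265] yaw 87.84 op 0.754 F [ 0.2 -0.4  0.6]
shift dx,dy,dz [ 0.0013 -0.0026  0.0154] yaw rad -0.0028 len 0.016
```

>>> play_rows --targets '[{"jaw": 0.25, "dx": 0.001, "dy": -0.003, "dz": 0.005, "yaw": -0.003}, {"jaw": 0.25, "dx": 0, "dy": 0, "dz": 0.005, "yaw": 0}, {"jaw": 0.25, "dx": 0, "dy": 0, "dz": 0.002, "yaw": 0}, {"jaw": 0.25, "dx": 0, "dy": 0, "dz": 0, "yaw": 0}, {"jaw": 0.25, "dx": 0, "dy": 0, "dz": 0, "yaw": 0}]'

```text
clock: 51.25
tool_pos: [0.4527, 0.2193, 0.0142]
eef_rot: [0.719, 0.695, 0.004, 0.016]
contact_force: [-0.2, 0.4, -0.7]
opening: 0.747
```

```bash
python3 -c "
from h import *
go([.4527,.2193,.0105],88)
"
```

```text
t 51.25 pos [0.4527 0.2193 0.0142] yaw 87.99 op 0.747 F [-0.2  0.4 -0.7]
shift dx,dy,dz [ 0.0001 -0.0001  0.0037] yaw rad -0.0001 len 0.004
```

>>> play_rows --targets '[{"jaw": 0.25, "dx": 0, "dy": 0, "dz": 0.002, "yaw": 0}, {"jaw": 0.25, "dx": 0, "dy": 0, "dz": 0.001, "yaw": 0}, {"jaw": 0.5, "dx": 0, "dy": 0, "dz": 0, "yaw": 0}, {"jaw": 0.7, "dx": 0, "dy": 0, "dz": 0, "yaw": 0}, {"jaw": 1, "dx": 0, "dy": 0, "dz": 0, "yaw": 0}]'

```text
clock: 51.75
tool_pos: [0.4531, 0.2193, 0.0112]
eef_rot: [0.719, 0.694, 0.005, 0.016]
contact_force: [0.6, -0.2, -0.8]
opening: 0.5
```

>>> play_rows --targets '[{"jaw": 1, "dx": 0, "dy": 0, "dz": 0, "yaw": 0}, {"jaw": 1, "dx": 0, "dy": 0, "dz": 0, "yaw": 0}, {"jaw": 1, "dx": 0, "dy": 0, "dz": 0, "yaw": 0}, {"jaw": 1, "dx": 0, "dy": 0, "dz": 0, "yaw": 0}, {"jaw": 1, "dx": 0, "dy": 0, "dz": 0, "yaw": 0}]'

```text
clock: 52.25
tool_pos: [0.4532, 0.2193, 0.0113]
eef_rot: [0.719, 0.694, 0.005, 0.016]
contact_force: [-0.0, -0.2, -0.3]
opening: 0.454
```

>>> play_rows --targets '[{"jaw": 1, "dx": 0, "dy": 0, "dz": -0.01, "yaw": 0}, {"jaw": 1, "dx": 0, "dy": 0, "dz": -0.02, "yaw": 0}, {"jaw": 1, "dx": 0, "dy": 0, "dz": -0.03, "yaw": 0}, {"jaw": 1, "dx": 0, "dy": 0, "dz": -0.025, "yaw": 0}, {"jaw": 1, "dx": 0, "dy": 0, "dz": 0, "yaw": 0}]'

```text
clock: 52.75
tool_pos: [0.4496, 0.2204, 0.0981]
eef_rot: [0.719, 0.695, 0.003, 0.016]
contact_force: [1.0, 0.1, -1.2]
opening: 0.453
```

```bash
python3 -c "
from h import *
go([*pl(0,.088),.09],87.2)
s=cam('wrist');save(s['frame'],'w30',1)
"
```

```text
t 52.75 pos [0.4496 0.2204 0.0981] yaw 88.04 op 0.453 F [ 1.   0.1 -1.2]
shift dx,dy,dz [-0.1567  0.0808  0.0131] yaw rad 0.0147 len 0.177
```

View pics/w30.png

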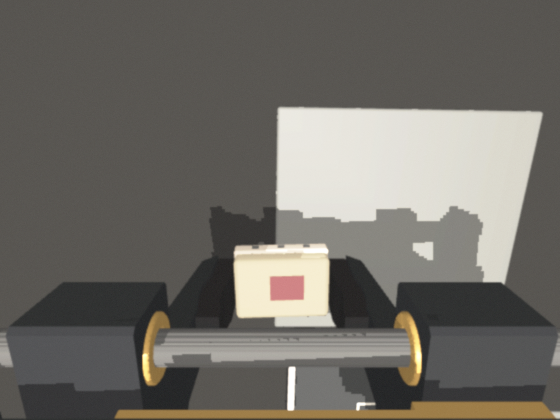

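>>> play_rows --targets '[{"jaw": 1, "dx": -0.03, "dy": 0.016, "dz": 0, "yaw": 0}, {"jaw": 1, "dx": -0.04, "dy": 0.02, "dz": 0, "yaw": 0}, {"jaw": 1, "dx": -0.04, "dy": 0.02, "dz": 0, "yaw": 0.014}, {"jaw": 1, "dx": -0.025, "dy": 0.013, "dz": 0, "yaw": 0}, {"jaw": 1, "dx": 0, "dy": 0, "dz": 0, "yaw": 0}]'

```text
clock: 53.3
tool_pos: [0.5138, 0.079, 0.0956]
eef_rot: [0.722, 0.692, -0.0, 0.014]
contact_force: [-0.2, 0.7, 0.6]
opening: 0.446
```

>>> play_rows --targets '[{"jaw": 1, "dx": 0, "dy": 0, "dz": 0, "yaw": 0}, {"jaw": 1, "dx": 0, "dy": 0, "dz": 0, "yaw": 0}, {"jaw": 1, "dx": 0, "dy": 0, "dz": 0, "yaw": 0}, {"jaw": 1, "dx": 0, "dy": 0, "dz": 0, "yaw": 0}, {"jaw": 1, "dx": 0, "dy": 0, "dz": 0, "yaw": 0}]'

```text
clock: 53.8
tool_pos: [0.5109, 0.0836, 0.0933]
eef_rot: [0.72, 0.694, -0.001, 0.012]
contact_force: [-0.9, -0.8, 0.2]
opening: 0.452
```

```bash
python3 -c "
from h import *
go([*pl(0,.088),.06],87.2)
"
```

```text
t 53.8 pos [0.5109 0.0836 0.0933] yaw 87.92 op 0.452 F [-0.9 -0.8  0.2]
shift dx,dy,dz [-0.0215  0.0147  0.0339] yaw rad 0.0126 len 0.043
```

>>> play_rows --targets '[{"jaw": 1, "dx": -0.01, "dy": 0.007, "dz": 0.006, "yaw": 0.012}, {"jaw": 1, "dx": -0.009, "dy": 0.006, "dz": 0.009, "yaw": 0}, {"jaw": 1, "dx": 0, "dy": 0, "dz": 0.008, "yaw": 0}, {"jaw": 1, "dx": 0, "dy": 0, "dz": 0.006, "yaw": 0}, {"jaw": 1, "dx": 0, "dy": 0, "dz": 0, "yaw": 0}]'

```text
clock: 54.3
tool_pos: [0.5248, 0.0618, 0.062]
eef_rot: [0.724, 0.69, -0.001, 0.012]
contact_force: [0.1, 0.2, 0.7]
opening: 0.45
```

```bash
python3 -c "
from h import *
go([*pl(0,.088),.036],87.2)
"
```

```text
t 54.3 pos [0.5248 0.0618 0.062 ] yaw 87.19 op 0.45 F [0.1 0.2 0.7]
shift dx,dy,dz [-0.0004  0.0002  0.026 ] yaw rad -0.0001 len 0.026
```

>>> play_rows --targets '[{"jaw": 1, "dx": 0, "dy": 0, "dz": 0.007, "yaw": 0}, {"jaw": 1, "dx": 0, "dy": 0, "dz": 0.007, "yaw": 0}, {"jaw": 1, "dx": 0, "dy": 0, "dz": 0.005, "yaw": 0}, {"jaw": 1, "dx": 0, "dy": 0, "dz": 0.003, "yaw": 0}, {"jaw": 1, "dx": 0, "dy": 0, "dz": 0, "yaw": 0}]'

```text
clock: 54.8
tool_pos: [0.5246, 0.0624, 0.0378]
eef_rot: [0.724, 0.69, -0.001, 0.012]
contact_force: [-0.5, -0.1, 0.2]
opening: 0.449
```

```bash
python3 -c "
from h import *
go([*pl(0,.088),.0358],87.2)
"
```

```text
t 54.8 pos [0.5246 0.0624 0.0378] yaw 87.29 op 0.449 F [-0.5 -0.1  0.2]
shift dx,dy,dz [-0.0014  0.0008  0.002 ] yaw rad 0.0015 len 0.003
```

>>> play_rows --targets '[{"jaw": 1, "dx": -0.001, "dy": 0.001, "dz": 0.0015, "yaw": 0.001}, {"jaw": 1, "dx": 0, "dy": 0, "dz": 0.0005, "yaw": 0}, {"jaw": 0.5, "dx": 0, "dy": 0, "dz": 0, "yaw": 0}, {"jaw": 0.4, "dx": 0, "dy": 0, "dz": 0, "yaw": 0}, {"jaw": 0.3, "dx": 0, "dy": 0, "dz": 0, "yaw": 0}]'

```text
clock: 55.3
tool_pos: [0.5262, 0.0615, 0.0363]
eef_rot: [0.724, 0.69, -0.0, 0.012]
contact_force: [-0.2, -0.8, 0.2]
opening: 0.655
```

>>> play_rows --targets '[{"jaw": 0.3, "dx": 0, "dy": 0, "dz": 0, "yaw": 0}, {"jaw": 0.3, "dx": 0, "dy": 0, "dz": -0.015, "yaw": 0}, {"jaw": 0.3, "dx": 0, "dy": 0, "dz": -0.035, "yaw": 0}, {"jaw": 0.3, "dx": 0, "dy": 0, "dz": -0.04, "yaw": 0}, {"jaw": 0.3, "dx": 0, "dy": 0, "dz": -0.04, "yaw": 0}]'

```text
clock: 55.8
tool_pos: [0.5207, 0.063, 0.1656]
eef_rot: [0.723, 0.69, -0.006, 0.009]
contact_force: [0.6, -0.2, -1.0]
opening: 0.701
```

>>> play_rows --targets '[{"jaw": 0.3, "dx": -0.02, "dy": 0, "dz": -0.03, "yaw": 0}, {"jaw": 0.3, "dx": -0.03, "dy": 0, "dz": -0.03, "yaw": 0}, {"jaw": 0.3, "dx": -0.035, "dy": 0, "dz": -0.03, "yaw": 0}, {"jaw": 0.3, "dx": -0.035, "dy": 0, "dz": -0.03, "yaw": 0}, {"jaw": 0.3, "dx": 0, "dy": 0, "dz": 0, "yaw": 0}]'

```text
clock: 56.3
tool_pos: [0.5162, -0.0565, 0.2982]
eef_rot: [0.722, 0.692, -0.001, 0.012]
contact_force: [0.3, -0.7, -0.5]
opening: 0.701
```

```bash
python3 -c "
from h import *
go([*pl(0,0),.0358],87.2)
s=cam('wrist');save(s['frame'],'w31',1.4);blocks(s,zb=.03,reg=(-.06,.06,-.15,.15))
s=cam('scene');save(s['frame'][120:330,150:460],'s31',2.5)
"
```

```text
t 56.3 pos [ 0.5162 -0.0565  0.2982] yaw 87.54 op 0.701 F [ 0.3 -0.7 -0.5]
shift dx,dy,dz [ 0.0346 -0.0005  0.2619] yaw rad 0.0058 len 0.264
blk xy 0.5256 0.0612 top 0.0443 longyaw -2.4 size 38.2 26.6  px [282.  50.] plate [0.0003 0.0883]
blk xy 0.5232 0.0164 top 0.0442 longyaw -3.4 size 38.2 26.7  px [281.  98.] plate [0.0001 0.0435]
blk xy 0.5214 -0.0272 top 0.0442 longyaw -2.6 size 37.7 26.4  px [281. 141.] plate [ 0.0004 -0.0002]
blk xy 0.5189 -0.0707 top 0.0442 longyaw -2.7 size 37.9 26.0  px [281. 180.] plate [ 0.0001 -0.0438]
blk xy 0.5169 -0.1138 top 0.0580 longyaw -2.8 size 37.9 26.9  px [281. 220.] plate [ 0.0002 -0.0869]
```

View pics/w31.png

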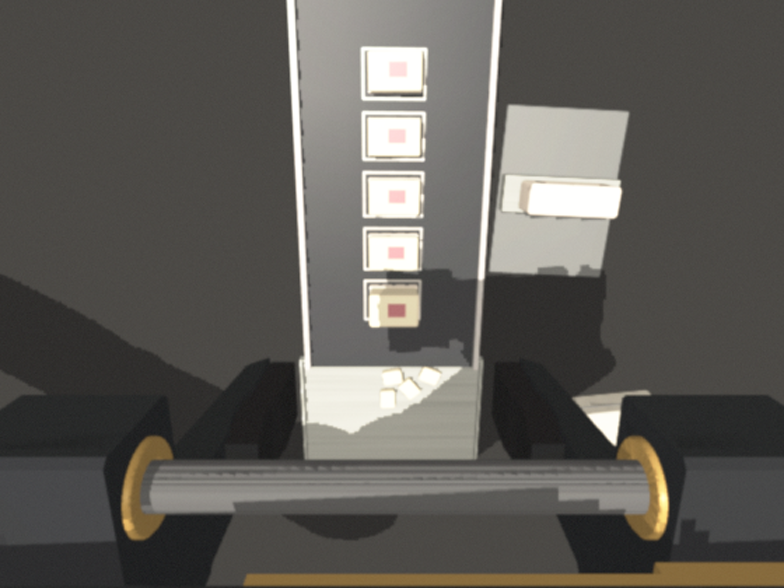

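View pics/s31.png

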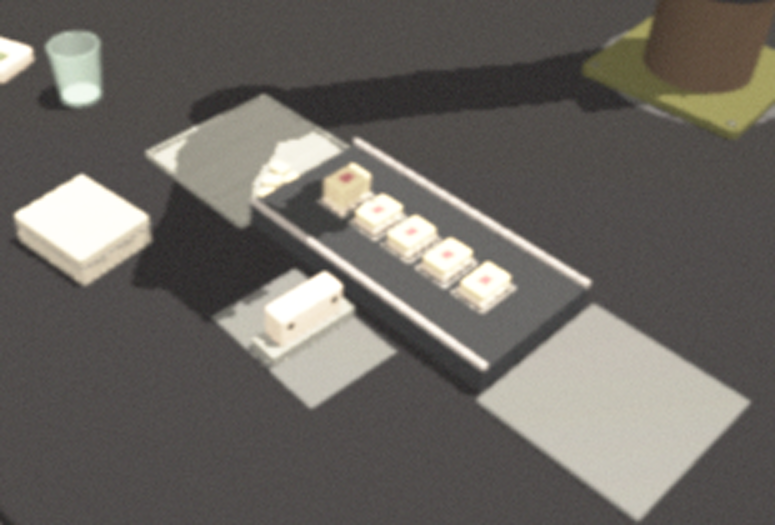

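```bash
python3 -c "
from h import *
s=cam('wrist')
P=depthpts(s);z=P[:,:,2]
reg=(P[:,:,0]>.59)&(P[:,:,0]<.73)&(P[:,:,1]>-.08)&(P[:,:,1]<.02)
for lo,hi in ((.044,.056),(.011,.021)):
    m=((z>lo)&(z<hi)&reg).astype(np.uint8);n,lab,st,c=cv2.connectedComponentsWithStats(m);i=1+np.argmax(st[1:,4])
    Q=P[lab==i];print(lo,len(Q),cv2.minAreaRect((Q[:,:2]*1000).astype(np.float32)),np.median(Q[:,2]),Q.min(0),Q.max(0))
f=np.array([(508,105),(629,112),(602,275),(490,272)])/1.4
w=ray(s,f,.003);print(w.round(4),w.mean(0))
"
```

```text
0.044 1480 ((657.7529296875, -35.81133270263672), (24.0952205657959, 69.42120361328125), 84.66571807861328) 0.04870082018287983 [ 0.62271117 -0.05052478  0.04402602] [ 0.6928576  -0.02134843  0.05105751]
0.011 601 ((657.7418823242188, -35.5504150390625), (30.036972045898438, 94.63156127929688), 85.41087341308594) 0.014783573959979812 [ 0.6095922  -0.04772113  0.0110015 ] [ 0.70565196 -0.01746309  0.0209461 ]
[[ 0.6121  0.0428  0.003 ]
 [ 0.7095  0.034   0.003 ]
 [ 0.6993 -0.101   0.003 ]
 [ 0.6004 -0.0943  0.003 ]] [ 0.65532605 -0.02964168  0.003     ]
```

```bash
python3 -c "
from h import *
print(r.finish_job())"
```

```text
the job is handed in; nothing more can be done
None
```

I swept all the wax chips into the waste tray, put the scraper back, lined up the five blocks in their bays and handed the job in at about 56 s of the 210 s allowed.

- **Chips:** one sweep took all four off the plate's -y end. The last pictures showed four chips in the tray and none on the plate.
- **Scraper:** it stands upright on the mat, with its centre measured within about 2 mm of the mat's centre in x. The foot is 95 mm on a 100 mm mat, so it lies on the mat with little to spare. My last mat measurement, read off a distant picture, put the mat's centre about 4 mm nearer the robot in x (6 mm in y) than the earlier ones. I trusted the two earlier measurements.
- **Blocks:** the control block is in bay 1, next to the tray, and the four ordinary blocks are in bays 2 to 5. All measured within about 1 mm of their bay centres and within about 0.6° of square.
- **Knocked block:** one block was pushed half off the loading board during the run and lay tilted. Sliding it back met about 10 N. It then lay flat, and I gripped it and placed it in bay 5.
- **Bottle, slide box and beaker:** I did not touch them. I did not re-measure their positions at the end.

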